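Clocking the plate of a rotary specimen stage and clamping it at the high spot

TASK

The steel plate of the rotary stage runs off centre. Clear the black resin specimens off the plate into the white tray, then turn the plate slowly by its knob while watching the dial gauge, find the rim's high spot and leave the plate stopped and released with it right at the gauge's plunger, where the needle reads its highest. Without moving the plate again, take every hold-down clamp out of the wooden rack, drop it down into either of the base's T-slots beside the plate until its collar sits on the base, and twist it a quarter turn so that its head locks square under the slot and its toe points in over the plate's edge; do not press on the gauge, and leave the microscope objective and the oil bottle beside it where they stand.

Things in the scene. Friction and masses are not known exactly. Their poses are not given: they have to be found in the camera images.
- base: aluminium base, x -130 to 230 mm, y -140 to 140, 24 mm high, flat on the table. Origin: underside, below the plate's axis; +x to the gauge. Two T-slots run along x over its whole length, centred at y = +108 and -108 mm: mouth 13 mm wide, lips 6 mm thick (z 18 to 24), under them a channel 28 mm wide, floor at z 6 mm.
- plate: turning plate, a steel disc 170 mm in diameter, z 50 to 62 mm above the table, on a vertical spindle. Origin on the axis at table height; turns with the plate, endlessly both ways; friction 0.08 N m, stays where left. The disc sits about 2 mm off its axis, each time in another direction: its rim has one high spot, the low one opposite.
- knob (a point): centre of the plate's upright black finger knob, by which it is turned: a round post, 16 mm in diameter, 60 mm from the plate's axis, from 62 to 92 mm above the table (this point at 79 mm), fixed to the plate.
- gauge: dial gauge fixed on the base, dial up, delicate. Origin as the base's. Round case, 84 mm in diameter, centred at x = 167 mm, y = 0, its top about 75 mm above the table.
- gauge_tip (a point): end of the gauge's sprung plunger, which rides on the disc's rim, 56 mm above the table; the rim pushes it outwards.
- needle (a joint): gauge needle, rad, clockwise seen from above; 0 (plunger fully out) points at the plate; 1.257 rad for each mm the rim pushes the plunger. In one turn of the plate it goes by about 5 rad, like a cosine, once up and once down, never past 6 rad; highest with the rim's high spot at the plunger.
- rack: wooden rack block, 205 x 52 mm, 30 mm high, fixed, origin at the centre of its underside. Clamps hang in three holes through it, 28 x 14 mm, at x = -76, -12 and 52 mm, collars on its top, toes to the rack's +x.
- tray: white open plastic tray, outside 160 (x) by 120 mm, walls 4 mm thick, 32 mm high, inner floor 4 mm up; origin at the centre of its underside. Fixed.
- clamp1_grip (a point): centre of the black wing handle of a hold-down clamp (130 g, absent in some starts): wing 30 mm along the clamp's x, 9 along y, 32 high. z up the 14 mm stem. Below this point: collar, 26 mm diameter, underside 81 mm down; 9 mm neck; T-head 22 (x) by 9.5 (y) by 7 mm, underside 96 mm down. This point is 111 mm above the table in the rack, 105 mm seated in a slot, where the head turns freely.
- clamp1_toe (a point): end of that clamp's toe bar, on its underside, 45 mm along the clamp's +x from the stem's axis and 40 mm below its grip point; the bar is 12 mm wide and 8 mm high, from the stem outwards. Seated, it is 3 mm above the disc's top.
- clamp2_grip (a point): centre of the black wing handle of a hold-down clamp (130 g, absent in some starts): wing 30 mm along the clamp's x, 9 along y, 32 high. z up the 14 mm stem. Below this point: collar, 26 mm diameter, underside 81 mm down; 9 mm neck; T-head 22 (x) by 9.5 (y) by 7 mm, underside 96 mm down. This point is 111 mm above the table in the rack, 105 mm seated in a slot, where the head turns freely.
- clamp2_toe (a point): end of that clamp's toe bar, on its underside, 45 mm along the clamp's +x from the stem's axis and 40 mm below its grip point; the bar is 12 mm wide and 8 mm high, from the stem outwards. Seated, it is 3 mm above the disc's top.
- clamp3_grip (a point): centre of the black wing handle of a hold-down clamp (130 g, absent in some starts): wing 30 mm along the clamp's x, 9 along y, 32 high. z up the 14 mm stem. Below this point: collar, 26 mm diameter, underside 81 mm down; 9 mm neck; T-head 22 (x) by 9.5 (y) by 7 mm, underside 96 mm down. This point is 111 mm above the table in the rack, 105 mm seated in a slot, where the head turns freely.
- clamp3_toe (a point): end of that clamp's toe bar, on its underside, 45 mm along the clamp's +x from the stem's axis and 40 mm below its grip point; the bar is 12 mm wide and 8 mm high, from the stem outwards. Seated, it is 3 mm above the disc's top.
- mount1_mid (a point): centre of a specimen cast in black resin, a puck of 30 mm diameter and 20 mm height, 30 g, lying loose on the plate at the start (absent in some starts).
- mount2_mid (a point): centre of a specimen cast in black resin, a puck of 30 mm diameter and 20 mm height, 30 g, lying loose on the plate at the start (absent in some starts).
- objective: steel microscope objective standing on the bench, 31 mm in diameter, 46 mm high; origin at its underside's centre. Not part of the job.
- oil_bottle: small amber bottle of immersion oil, 32 mm in diameter, 70 mm high; origin at its underside's centre. Not part of the job.

How it is judged:
By the outcome, as a careful person would: the job done as asked, in the order asked, and still so for the second after the job is handed in, with the robot touching nothing.
Of clamp1, clamp2, clamp3 only 2 to 3 are there at a start; the rules pass over those that are not, and their reading is None.
Of mount1, mount2 only 1 to 2 are there at a start; the rules pass over those that are not, and their reading is None.
At some moment in a run one of mount1, mount2 may be knocked a few centimetres aside while the robot is not near it.
It also fails if it takes over 210 s, if anything falls off the work surface, if the arm or the gripper's body presses on something with over 40 N, if the wrist force passes 120 N, or if a joint passes its speed limit or range.

ROBOT

A 6-joint arm with a two-finger parallel gripper is mounted at the origin on the work surface. World frame = base frame: x ahead of the robot, y to its left, z up, the work surface at z = 0. Lengths are in m, angles in degrees, forces in N, time in s.
With the tool pointing down it reaches from about 0.4 to 0.825 m from the base axis. Payload 7 kg.
Tool frame: the origin (TCP) lies at the very end of the fingers, on their centre line; the grasp point (between the pads) lies 19 mm behind it; x points along the fingers, z is the direction in which the jaws open and shut, and the axes are right-handed (so a half turn about x gives the same grasp; the last joint's range is limited). The gripper opens to 88 mm and grips with 3 to 60 N. Pads are 19 mm wide; open, the fingers measure 130 mm over their backs; the gripper's body (78 mm by 193 mm) begins 47 mm behind the grasp point.
Start: joints at [91.106, 20.546, 0.682, 0, -70.136, -16.507], TCP at [0.179, 0.651, 0.227] pointing down, gripper open.
Joint ranges: [-176.03, 176.03], [-82.01, 121.73], [-58.28, 71.71], [-173.87, 95.51], [-174.79, -0.11], [-173.66, 173.66]. Speed limits (degrees/s): [136.94, 136.94, 172.46, 180, 180, 180].

INTERFACE

Orientations are given as [roll, pitch, yaw] about the fixed x, y, z axes, in that order (R = Rz(yaw) Ry(pitch) Rx(roll)).
In Python, from plant import * gives the robot as it stands.
- The arm moves only by the tool arm_command, never from a script. Its argument "commands" is one flat list of numbers, 5 for each row, row after row: the shift along the tool's x, y, z in mm, then the turn about the tool's x in degrees, then the opening in per cent of the stroke, from 0 (shut) to 100 (fully open). A call has 1 to 5 rows; each row shifts and turns the pose as measured when the row begins, along the tool's axes as they then stand; what a row does not reach is not made up. A row lasts 1/8 s, in which the tool goes at most 62.5 mm and 10.7 degrees, less where a joint would pass 70% of its speed; a pose out of reach is approached as far as the arm can. A call is refused whole if a number of a shift passes 62.5 or a number of a turn 10.7, either way. A call with a gripper value outside its range is refused whole. The fingers move at their own pace and stop on an object; the grip force is fixed at half the most. Time passes only in rows, so rows that do not move let the fingers close. It gives the time, the measured TCP pose, the force and the opening at its end, in the units of the state.
- get_obs(): the state, without advancing time (a new reading comes with each control period).
- snapshot(name): name is "scene" or "top" or "wrist"; returns a dict with "frame" (480x640x3 uint8, blue, green, red), "fov_y" (degrees; the focal length in pixels is half the picture's height over the tangent of half this angle, whatever the lens; pixels are square), "cx", "cy" (the principal point, pixels), "world_to_cam" (4x4, takes a point from world to camera coordinates). Camera axes: x right, y up, looking along -z (the intrinsics and any distortion apply to the point x, -y, -z); pixel columns grow to the right and rows downward; lengths in m; the calibration is good to about 2 mm. A picture is of the moment at which its call begins. There is no depth.
- close_job(): hands the job in, once; it reports no verdict.
The state is a dict: "clock": time; "joint_pos": joint angles; "qvel": joint speeds; "tau": joint torques, N m; "tool_pos": TCP position; "orientation": TCP orientation; "force": force on the tool from outside, world axes, zero at the start; "moment": the same for the moment, N m; "opening": finger opening in m.
Only numpy, scipy, OpenCV 4.12 (cv2) and the standard library are available. Lean on these libraries where they do the work, as an engineer would, in place of code of your own. Each camera call takes 0.05 s, during which the arm holds its last target. There are 200 camera calls.

## Working session

There is one attempt and no reset: what is moved stays moved. The work goes in short steps, Python scripts to look and compute and a tool call to move; the robot and the scene stay as the last step left them, time stands still between calls to the robot, and variables do not carry over. Pictures are saved under pics/ and viewed, about 12 in all and at most 16, crops included, and the job is handed in when it is done.

Besides the shell and the picture viewer there is one more tool, called after "Emit:" in YAML: its name, and indented under it one key for each argument. arm_command: Moves the arm, as the interface text tells. Its arguments: {"type":"object","properties":{"commands":{"type":"array"}},"required":["commands"]}

```bash
ls; mkdir -p pics
cat > h.py <<'E'
from plant import *
import numpy as np, cv2
from scipy.spatial.transform import Rotation as Ro
def snap(n,save=None):
    s=snapshot(n)
    if save: cv2.imwrite('pics/'+save,s['frame'])
    return s
def K(s):
    f=240/np.tan(np.radians(s['fov_y']/2)); return f
def proj(s,p):
    c=s['world_to_cam']@np.r_[p,1]; f=K(s)
    return np.array([s['cx']+f*c[0]/-c[2], s['cy']-f*c[1]/-c[2]])
def unproj(s,u,v,z):
    f=K(s); T=np.linalg.inv(s['world_to_cam'])
    d=T[:3,:3]@np.array([(u-s['cx'])/f,-(v-s['cy'])/f,-1]); o=T[:3,3]
    return o+d*(z-o[2])/d[2]
def Rt():
    o=get_obs(); return np.array(o['tool_pos'])*1000, Ro.from_euler('xyz',o['orientation'],degrees=True).as_matrix()
def to_tool(target_mm):
    p,R=Rt(); return R.T@(np.array(target_mm)-p)
E
python3 - <<'E'
from h import *
o=get_obs(); print(o); print(Rt()[1].round(3))
for n in ['scene','top','wrist']:
    s=snap(n,n+'0.png'); print(n,{k:(np.round(v,4).tolist() if k=='world_to_cam' else v) for k,v in s.items() if k!='frame'})
E
```

```text
pics
{'clock': 0.0, 'joint_pos': array([ 9.11051644e+01,  2.05921946e+01,  6.33827393e-01, -1.99798548e-02,
       -7.01351014e+01, -1.65065841e+01]), 'qvel': array([ 0.04753093, -0.0122257 , -0.0506849 , -0.05037468,  0.04090201,
        0.03531469]), 'tau': array([-1.44678230e-03, -5.82709587e+01,  2.93058479e+01,  6.99771255e+00,
        6.98751857e-03, -1.54856684e-04]), 'tool_pos': array([0.17916692, 0.65028494, 0.22561496]), 'orientation': array([   5.14600348,   89.90466231, -100.26222077]), 'force': array([-0.14202943, -0.7570649 ,  0.49680973]), 'moment': array([-0.05240658, -0.05795306,  0.0514774 ]), 'opening': 0.08772982757557894}
[[-0.     0.964 -0.266]
 [-0.002 -0.266 -0.964]
 [-1.     0.     0.002]]
scene {'fov_y': 53.38025335418661, 'cx': 318.58478268652067, 'cy': 233.21213618190612, 'world_to_cam': [[-0.3244, 0.9459, -0.0107, 0.164], [-0.6097, -0.2004, 0.7669, 0.2753], [0.7232, 0.2553, 0.6417, -1.4329], [0.0, 0.0, 0.0, 1.0]]}
top {'fov_y': 51.47394465378564, 'cx': 326.6964583825839, 'cy': 243.0536786862066, 'world_to_cam': [[0.0076, -0.9997, 0.0215, -0.0148], [0.9859, 0.0111, 0.1671, -0.5702], [-0.1673, 0.0199, 0.9857, -1.0164], [0.0, 0.0, 0.0, 1.0]]}
wrist {'fov_y': 66.54128242297881, 'cx': 313.6679579859233, 'cy': 233.5063265771346, 'world_to_cam': [[-0.2669, -0.9637, 0.0022, 0.6738], [0.9336, -0.2592, -0.2476, 0.0316], [0.2391, -0.064, 0.9689, -0.3895], [0.0, 0.0, 0.0, 1.0]]}
```

View pics/top0.png

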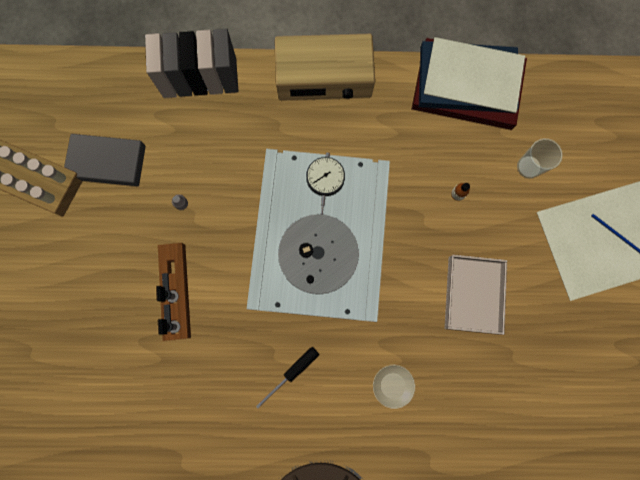

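View pics/scene0.png

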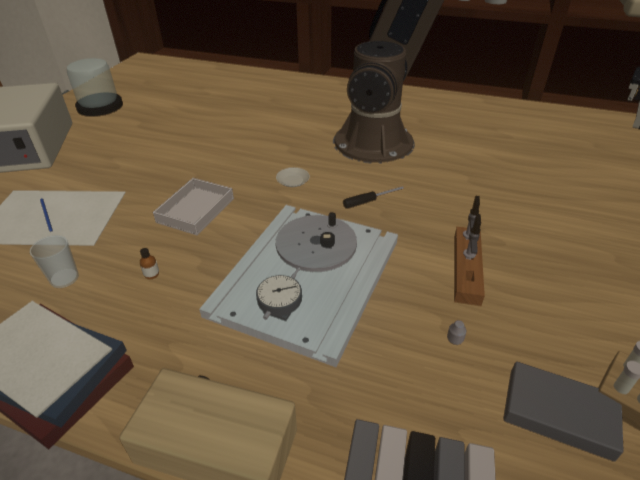

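```bash
cat > m.py <<'E'
from h import *
s=snap('top')
def q(u,v,z): return (unproj(s,u,v,z/1000)*1000).round(1)
for n,u,v,z in [('bA',266,150,24),('bB',389,160,24),('bC',377,321,24),('bD',248,308,24),('plate',318.5,253.5,62),('axis',318,252,64),('gauge',325.5,176,75),('knobtop',310,279,92),('mount',306,249.5,82),
 ('r1',159,244,30),('r2',184,243,30),('r3',189,338,30),('r4',163,341,30),('c1top',162,293,127),('c2top',163,327,127),('hole',171,267,30),
 ('t1',451,256,32),('t2',507,258,32),('t3',505,333,32),('t4',447,330,32),('obj',180,201,46),('bot',464,186,70)]:
    print(n,q(u,v,z))
f=s['frame']
c=cv2.resize(f[140:330,235:395],None,fx=3.1,fy=3.1,interpolation=cv2.INTER_CUBIC)
d=cv2.resize(f[235:350,140:200],None,fx=5.1,fy=5.1,interpolation=cv2.INTER_CUBIC)
H=max(c.shape[0],d.shape[0]); im=np.zeros((H,c.shape[1]+d.shape[1],3),np.uint8); im[:c.shape[0],:c.shape[1]]=c; im[:d.shape[0],c.shape[1]:]=d
print(c.shape,d.shape); cv2.imwrite('pics/crop0.png',im)
E
python3 m.py
```

```text
bA [785.5 128.5  24. ]
bB [ 766.2 -149.1   24. ]
bC [ 406.8 -118.6   24. ]
bD [432.1 156.9  24. ]
plate [545.5   7.9  62. ]
axis [548.4   9.   64. ]
gauge [710.8  -5.2  75. ]
knobtop [488.8  24.7  92. ]
mount [550.6  33.9  82. ]
r1 [567.3 352.3  30. ]
r2 [570.1 298.7  30. ]
r3 [368.5 277.2  30. ]
r4 [361.9 330.9  30. ]
c1top [455.6 309.5 127. ]
c2top [390.9 303.5 127. ]
hole [517.6 323.6  30. ]
t1 [ 547.6 -280.2   32. ]
t2 [ 544.5 -402.6   32. ]
t3 [ 383.7 -389.8   32. ]
t4 [ 389.  -266.2   32. ]
obj [659.3 308.1  46. ]
bot [ 694.3 -303.1   70. ]
(589, 496, 3) (586, 306, 3)
```

View pics/crop0.png

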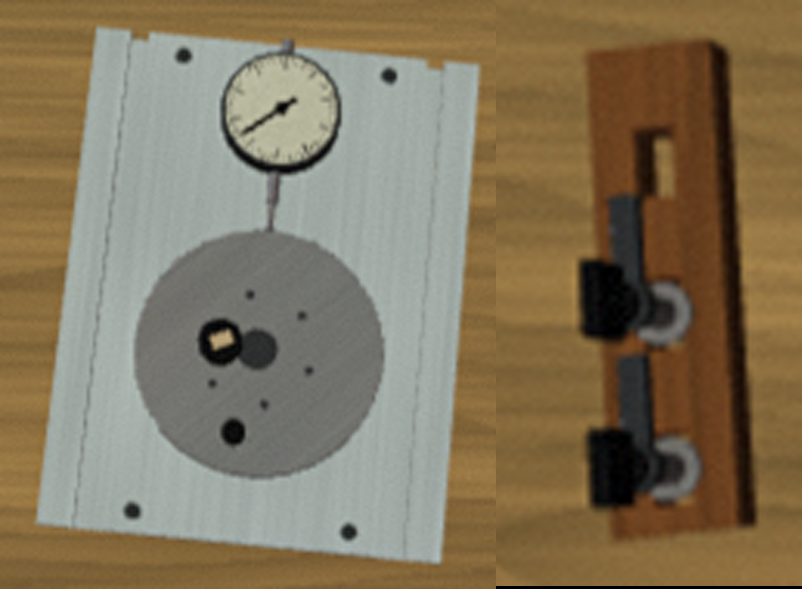

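```bash
python3 -c "
from h import *
print(to_tool([545,35,200]))"
```

```text
[ 26.5579862  516.15500109 496.17510306]
```

Emit:
arm_command:
  commands: [0,43,41,0,60,0,43,41,0,60,0,43,41,0,60,0,43,41,0,60,0,43,41,0,60]

```text
clock: 0.82
tool_pos: [0.3339, 0.3911, 0.224]
orientation: [14.0, 89.8, -91.1]
force: [1.1, 1.2, -0.4]
opening: 0.0527
```

Emit:
arm_command:
  commands: [4,43,41,0,60,4,43,41,0,60,4,43,41,0,60,4,43,41,0,60,4,43,41,0,60]

```text
clock: 1.45
tool_pos: [0.4918, 0.1286, 0.2059]
orientation: [93.1, 89.8, -11.8]
force: [0.2, 1.2, 0.4]
opening: 0.0527
```

```bash
python3 -c "
from h import *
print(to_tool([550,34,180]),Rt(),get_obs()['joint_pos'].round(1))"
```

```text
[26.14113648 80.56160963 76.41692228] (array([491.80914902, 128.63102003, 205.92051087]), array([[ 2.82884339e-03,  9.66136990e-01, -2.58014176e-01],
       [-5.93051630e-04, -2.58013542e-01, -9.66141118e-01],
       [-9.99995823e-01,  2.88607764e-03, -1.56910785e-04]])) [ 36.9   5.6 -21.9   0.1 -62.4  38.1]
```

Emit:
arm_command:
  commands: [13,40,38,0,60,13,35,33,0,60,0,4,4,0,60,0,0,0,0,60]

```text
clock: 1.95
tool_pos: [0.5512, 0.0288, 0.1789]
orientation: [87.3, 89.9, -18.0]
force: [-0.1, -0.4, 0.3]
opening: 0.0525
```

```bash
cat >> h.py <<'E'
def locate():
    "pictures now; print tcp"
    o=get_obs(); print('t',round(o['clock'],2),'tcp',(np.array(o['tool_pos'])*1000).round(1),'yawz',round(float(np.degrees(np.arctan2(Rt()[1][1,2],Rt()[1][0,2]))),2),'F',np.round(o['force'],1),'open',round(o['opening']*1000,1),'j',o['joint_pos'].round(0))
E
python3 -c "
from h import *
locate()
s=snap('wrist','w1.png')
for p in [(550.6,33.9,82),(488.8,24.7,92)]: print(proj(s,np.array(p)/1000))"
```

```text
t 1.95 tcp [551.2  28.8 178.9] yawz -105.27 F [-0.1 -0.4  0.3] open 52.5 j [ 23.  11. -19.   0. -60.  51.]
[306.61965282 238.555097  ]
[341.14521136 317.35639966]
```

View pics/w1.png

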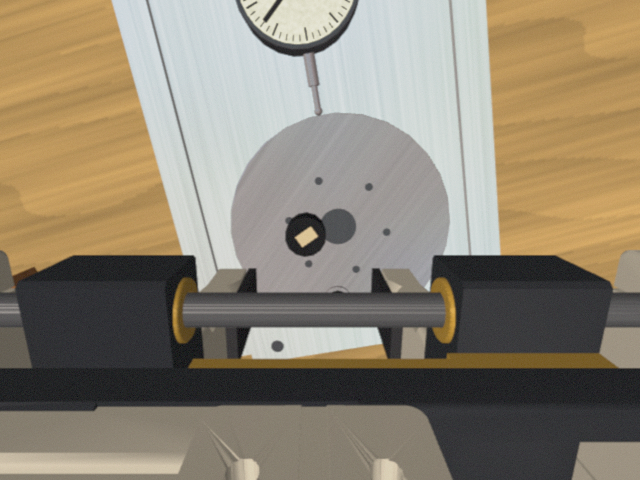

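```bash
python3 -c "
from h import *
s=snap('wrist')
p=unproj(s,305.5,234,.082)*1000;print(p, to_tool([p[0],p[1],65]))
print(unproj(s,338,226,.063)*1000)"
```

```text
[553.82654744  34.17701166  82.        ] [114.11070405   1.3580245   -4.99066388]
[548.78281954  10.05849983  63.        ]
```

Emit:
arm_command:
  commands: [0,1,-5,0,60,50,0,0,0,60,40,0,0,0,60,20,0,0,0,60,3,0,0,0,60]

```text
clock: 2.68
tool_pos: [0.5554, 0.0415, 0.0669]
orientation: [118.8, 89.4, 14.1]
force: [-0.2, -0.1, 0.7]
opening: 0.0524
```

Emit:
arm_command:
  commands: [0,0,0,0,0,0,0,0,0,0,0,0,0,0,0,0,0,0,0,0,0,0,0,0,0]

```text
clock: 3.3
tool_pos: [0.5573, 0.0434, 0.0706]
orientation: [120.8, 89.1, 16.2]
force: [-0.5, -0.0, -0.1]
opening: 0.0291
```

```bash
python3 -c "
from h import *
locate()"
```

```text
t 3.3 tcp [557.3  43.4  70.6] yawz -104.57 F [-0.5 -0.  -0.1] open 29.1 j [ 25.  18. -26.   0. -45.  51.]
```

Emit:
arm_command:
  commands: [0,0,0,0,0,0,0,0,0,0]

```text
clock: 3.55
tool_pos: [0.5574, 0.0433, 0.0708]
orientation: [121.0, 89.0, 16.4]
force: [0.1, 0.1, -0.1]
opening: 0.029
```

```bash
python3 -c "
from h import *
locate()
print(to_tool([466,-335,150]))"
```

```text
t 3.55 tcp [557.4  43.3  70.8] yawz -104.59 F [ 0.1  0.1 -0.1] open 29.0 j [ 25.  18. -26.   0. -45.  51.]
[-82.44171704   8.02919596 388.3977051 ]
```

Emit:
arm_command:
  commands: [-25,0,0,0,0,-45,0,10,0,0,-20,0,40,0,0,0,0,50,0,0,0,0,50,0,0]

```text
clock: 4.18
tool_pos: [0.5184, -0.1036, 0.1623]
orientation: [115.9, 89.1, 11.6]
force: [-0.4, 0.1, -0.7]
opening: 0.0292
```

Emit:
arm_command:
  commands: [0,0,50,0,0,0,0,50,0,0,0,0,50,0,0,0,0,40,0,0,0,0,20,0,0]

```text
clock: 4.8
tool_pos: [0.4635, -0.3151, 0.1613]
orientation: [114.8, 89.0, 10.5]
force: [-0.8, 0.5, 0.2]
opening: 0.0289
```

```bash
python3 -c "
from h import *
locate();print(get_obs()['orientation'],Rt()[1].round(3))
print(to_tool([466,-335,60]))"
```

```text
t 4.8 tcp [ 463.5 -315.1  161.3] yawz -104.35 F [-0.8  0.5  0.2] open 28.9 j [-15.  12. -20.  -1. -57.  90.]
[114.82967867  88.99982801  10.48008281] [[ 0.017  0.969 -0.248]
 [ 0.003 -0.248 -0.969]
 [-1.     0.016 -0.007]]
[101.23326119   5.74625735  19.40669362]
```

Emit:
arm_command:
  commands: [20,5,18,0,0,45,0,0,0,0,40,0,0,0,0,25,0,0,0,0,5,0,0,0,0]

```text
clock: 5.42
tool_pos: [0.466, -0.3371, 0.0233]
orientation: [110.2, 88.9, 5.6]
force: [0.1, -0.6, 0.1]
opening: 0.0289
```

Emit:
arm_command:
  commands: [4,0,0,0,0,0,0,0,0,0]

```text
clock: 5.68
tool_pos: [0.4669, -0.3374, 0.0203]
orientation: [108.0, 88.8, 3.5]
force: [0.3, 0.6, 0.4]
opening: 0.0291
```

```bash
python3 -c "
from h import *
locate()"
```

```text
t 5.67 tcp [ 466.9 -337.4   20.3] yawz -104.56 F [0.3 0.6 0.4] open 29.1 j [-17.  23. -26.  -1. -39.  93.]
```

Emit:
arm_command:
  commands: [5,0,0,0,0,3,0,0,0,0,0,0,0,0,0,0,0,0,0,60,0,0,0,0,60]

```text
clock: 6.3
tool_pos: [0.4687, -0.3379, 0.0142]
orientation: [104.0, 88.6, -0.5]
force: [0.6, 0.7, -0.5]
opening: 0.0439
```

Emit:
arm_command:
  commands: [0,0,0,0,60,-30,0,0,0,60,-45,0,0,0,60,-45,0,0,0,60,-25,0,0,0,60]

```text
clock: 6.92
tool_pos: [0.4635, -0.3374, 0.161]
orientation: [109.1, 88.9, 4.5]
force: [0.1, 0.7, -0.5]
opening: 0.0529
```

```bash
python3 -c "
from h import *
locate();print(get_obs()['orientation'])
s=snap('top','top1.png');f=s['frame']
a=cv2.resize(f[140:330,235:395],None,fx=3,fy=3,interpolation=cv2.INTER_CUBIC)
b=cv2.resize(f[240:345,430:525],None,fx=3,fy=3,interpolation=cv2.INTER_CUBIC)
im=np.zeros((570,770,3),np.uint8);im[:,:480]=a;im[:315,480:765]=b;cv2.imwrite('pics/c1.png',im)
print(to_tool([488.8,24.7,150]))"
```

```text
t 6.92 tcp [ 463.5 -337.4  161. ] yawz -104.55 F [ 0.1  0.7 -0.5] open 52.9 j [-17.  14. -18.  -0. -57.  92.]
[109.09101602  88.90484731   4.54048539]
[  14.37740362  -67.93358935 -357.23911522]
```

View pics/c1.png

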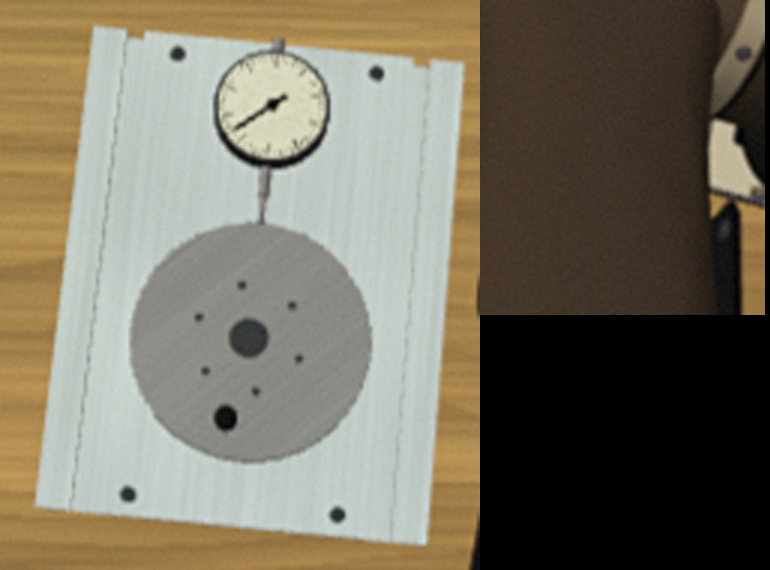

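Emit:
arm_command:
  commands: [0,-12,-50,0,40,0,-12,-55,0,40,0,-12,-55,0,40,0,-12,-55,0,40,0,-10,-55,0,40]

```text
clock: 7.6
tool_pos: [0.4774, -0.0583, 0.1652]
orientation: [102.4, 88.5, -2.6]
force: [1.6, 0.5, 0.2]
opening: 0.035
```

Emit:
arm_command:
  commands: [5,-5,-40,0,40,5,0,-20,0,40,0,0,0,0,40,0,0,0,0,40]

```text
clock: 8.1
tool_pos: [0.4882, 0.0063, 0.1555]
orientation: [104.0, 88.4, -0.6]
force: [0.7, -0.5, -0.3]
opening: 0.035
```

```bash
cat >> h.py <<'E'
A=np.array([548.2,8.9]); BY=np.radians(-4.7)
def needle(s,save=None,zd=73.):
    c=A+167*np.array([np.cos(BY),np.sin(BY)]); n=440; sc=.25
    # rectified patch: row up = +base x, col right = -base y
    ex=np.array([np.cos(BY),np.sin(BY)]); ey=np.array([-ex[1],ex[0]])
    def rect(c):
        w=[np.r_[c+a*55*ex+b*55*ey,zd]/1000 for a,b in((1,1),(1,-1),(-1,-1),(-1,1))]
        H=cv2.getPerspectiveTransform(np.float32([proj(s,p) for p in w]),np.float32([[0,0],[n,0],[n,n],[0,n]]))
        return cv2.warpPerspective(s['frame'],H,(n,n),flags=cv2.INTER_CUBIC)
    im=rect(c)
    if save: cv2.imwrite('pics/'+save,im)
    hsv=im.astype(float); b=hsv[:,:,0]; r=hsv[:,:,2]; m=((r-b>12)&(r>130)).astype(np.uint8)  # cream face
    k,l,st,ce=cv2.connectedComponentsWithStats(cv2.morphologyEx(m,cv2.MORPH_OPEN,np.ones((5,5))))
    i=1+np.argmax(st[1:,4]); ct,_=cv2.findContours((l==i).astype(np.uint8),cv2.RETR_EXTERNAL,cv2.CHAIN_APPROX_NONE)
    (x,y),(w,h),_=cv2.fitEllipse(cv2.convexHull(max(ct,key=cv2.contourArea)))
    g=im.mean(2); th=np.radians(np.arange(0,360,.5)); R=np.arange(9,24,.5)/sc
    def prof(x,y):
        X=(x-np.sin(th)[:,None]*R).astype(np.float32); Y=(y+np.cos(th)[:,None]*R).astype(np.float32)
        return cv2.remap(g.astype(np.float32),X,Y,cv2.INTER_LINEAR).mean(1)
    p=prof(x,y); k=np.exp(-(np.minimum(th,2*np.pi-th)/np.radians(5))**2); q=np.real(np.fft.ifft(np.fft.fft(p)*np.fft.fft(k/k.sum())))
    j=np.argmin(q); i0=np.arange(j-30,j+31); wt=np.clip(np.median(q)-q[i0%720],0,None)**2
    a=(i0*wt).sum()/wt.sum()*.5
    return np.radians(a), (round(x),round(y),round(w*sc,1),round(h*sc,1)), round(float(np.median(q)-q[j]),1)
E
python3 -c "
from h import *
locate();print(get_obs()['orientation'])
print(to_tool([490,24.3,68]))
for n in ['top','scene','wrist']:
  s=snap(n,n+'2.png')
  try: print(n,needle(s,'n_'+n+'.png'))
  except Exception as e: print(n,e)
ims=[cv2.imread('pics/n_%s.png'%n) for n in('top','scene')];cv2.imwrite('pics/nn.png',cv2.resize(np.hstack(ims),None,fx=.9,fy=.9))"
```

```text
t 8.1 tcp [488.2   6.3 155.5] yawz -104.58 F [ 0.7 -0.5 -0.3] open 35.0 j [ 24.   5. -30.   1. -53.  50.]
[103.95451113  88.38499532  -0.63210794]
[ 87.52620538  -5.17574549 -17.32693466]
top (np.float64(0.9002573952359265), (220, 221, 77.5, 78.2), 117.7)
scene (np.float64(0.7624423284976163), (219, 217, 75.7, 76.7), 56.1)
wrist attempt to get argmax of an empty sequence
```

View pics/nn.png

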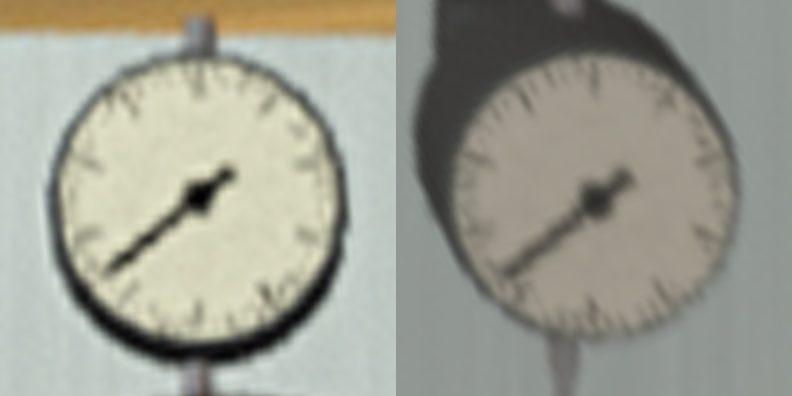

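Emit:
arm_command:
  commands: [20,-5,-16,0,40,35,0,-1,0,40,20,0,0,0,40,8,0,0,0,40,0,0,0,0,40]

```text
clock: 8.88
tool_pos: [0.4914, 0.0209, 0.0722]
orientation: [106.3, 88.2, 1.3]
force: [-0.3, -0.5, 1.0]
opening: 0.0348
```

```bash
python3 -c "
from h import *
locate();print(get_obs()['orientation'])
print(to_tool([490,24.3,68]))
s=snap('scene','s3.png');cv2.imwrite('pics/s3c.png',cv2.resize(s['frame'][120:340,200:420],None,fx=2.6,fy=2.6))
s=snap('top');print(needle(s))"
```

```text
t 8.88 tcp [491.4  20.9  72.2] yawz -104.97 F [-0.3 -0.5  1. ] open 34.8 j [ 26.  12. -36.   1. -41.  48.]
[106.28162442  88.17212752   1.30294054]
[ 4.15433068 -2.33948739 -2.86424273]
(np.float64(0.8997535852811621), (219, 221, 77.3, 78.0), 116.0)
```

View pics/s3c.png

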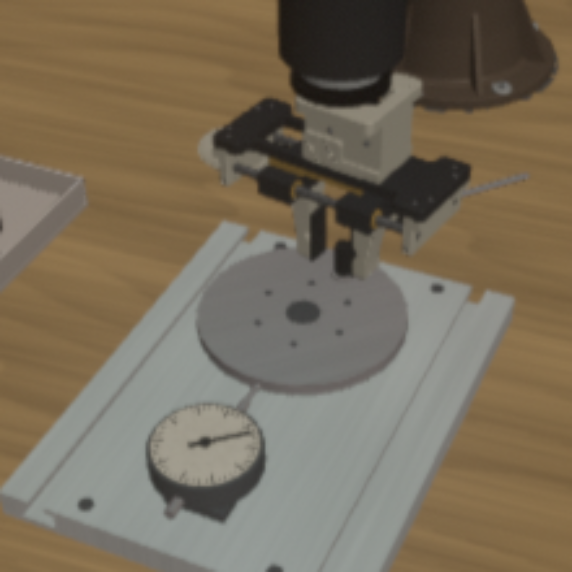

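Emit:
arm_command:
  commands: [3,-2,-4,0,40,0,0,0,0,30,0,0,0,0,10,0,0,0,0,0,0,0,0,0,0]

```text
clock: 9.6
tool_pos: [0.492, 0.0264, 0.0715]
orientation: [109.2, 87.9, 4.3]
force: [0.7, -0.9, -1.3]
opening: 0.0149
```

Emit:
arm_command:
  commands: [0,0,0,0,0,0,0,0,0,0,0,0,0,0,0]

```text
clock: 9.98
tool_pos: [0.492, 0.0264, 0.0715]
orientation: [109.2, 87.9, 4.2]
force: [0.4, -0.3, 0.3]
opening: 0.0154
```

```bash
python3 -c "
from h import *
locate();print(get_obs()['orientation'])
s=snap('top');print(needle(s))"
```

```text
t 9.97 tcp [492.   26.4  71.5] yawz -104.94 F [ 0.4 -0.3  0.3] open 15.4 j [ 27.  12. -36.   1. -41.  47.]
[109.16399396  87.91089822   4.21439373]
(np.float64(0.8806890611894835), (219, 221, 77.3, 78.0), 105.5)
```

Emit:
arm_command:
  commands: [0,0.15,-4.2,4,0,0,0.15,-4.2,4,0,0,0.15,-4.2,4,0,0,0.15,-4.2,4,0,0,0.15,-4.2,4,0]

```text
clock: 10.65
tool_pos: [0.5007, 0.0447, 0.0715]
orientation: [127.0, 88.0, 1.5]
force: [1.6, -0.9, -1.3]
opening: 0.015
```

```bash
cat >> h.py <<'E'
def st(view='top'):
    p,R=Rt(); o=get_obs(); c=p+R@np.array([-12,0,0]); d=c[:2]-A
    an=np.degrees(np.arctan2(d[1],d[0]))
    yz=np.degrees(np.arctan2(R[1,2],R[0,2]))
    e=needle(snap(view))
    print('t',round(o['clock'],2),'knob ang',an.round(1),'r',np.hypot(*d).round(1),'z',p[2].round(1),'lag',((an-yz-270+180)%360-180).round(1),'tilt',np.degrees(np.arccos(-R[2,0])).round(2),R[:2,0].round(3),'F',o['force'].round(1),'open',round(o['opening']*1e3,1),'j6',o['joint_pos'][[0,5]].round(0),'NEEDLE',e)
E
python3 -c "
from h import *
st()"
```

```text
t 10.65 knob ang 143.2 r 59.8 z 71.5 lag -1.2 tilt 2.01 [0.035 0.001] F [ 1.6 -0.9 -1.3] open 15.0 j6 [28. 25.] NEEDLE (np.float64(0.4068077311838446), (220, 221, 77.2, 78.1), 115.0)
```

Emit:
arm_command:
  commands: [0,0.15,-4.2,4,0,0,0.15,-4.2,4,0,0,0.15,-4.2,4,0,0,0.15,-4.2,4,0,0,0.15,-4.2,4,0]

```text
clock: 11.32
tool_pos: [0.5154, 0.0592, 0.0715]
orientation: [144.9, 88.1, -1.0]
force: [0.3, 0.1, -1.5]
opening: 0.015
```

Emit:
arm_command:
  commands: [0,0.15,-4.2,4,0,0,0.15,-4.2,4,0,0,0.15,-4.2,4,0,0,0.15,-4.2,4,0,0,0.15,-4.2,4,0]

```text
clock: 11.95
tool_pos: [0.5343, 0.0678, 0.0715]
orientation: [163.0, 88.2, -3.1]
force: [0.6, 0.8, -1.0]
opening: 0.0151
```

```bash
python3 -c "
from h import *
st()"
```

```text
t 11.95 knob ang 103.7 r 60.6 z 71.5 lag -0.2 tilt 1.8 [ 0.031 -0.002] F [ 0.6  0.8 -1. ] open 15.1 j6 [ 29. -16.] NEEDLE (np.float64(0.2771410981596625), (220, 221, 77.3, 78.2), 113.3)
```

Emit:
arm_command:
  commands: [0,0.2,-4.2,4,0,0,0.2,-4.2,4,0,0,0.2,-4.2,4,0,0,0.2,-4.2,4,0,0,0.2,-4.2,4,0]

```text
clock: 12.62
tool_pos: [0.555, 0.0693, 0.0715]
orientation: [-177.3, 88.3, -3.5]
force: [0.1, 0.5, -1.4]
opening: 0.0153
```

Emit:
arm_command:
  commands: [0,0.2,-4.2,4,0,0,0.2,-4.2,4,0,0,0.2,-4.2,4,0,0,0.2,-4.2,4,0,0,0.2,-4.2,4,0]

```text
clock: 13.25
tool_pos: [0.5747, 0.0637, 0.0715]
orientation: [-156.4, 88.4, -2.6]
force: [0.2, 1.2, 0.1]
opening: 0.0153
```

```bash
python3 -c "
from h import *
st()"
```

```text
t 13.25 knob ang 64.5 r 60.7 z 71.5 lag 0.7 tilt 1.64 [ 0.029 -0.001] F [0.2 1.2 0.1] open 15.3 j6 [ 26. -53.] NEEDLE (np.float64(1.2683404290789249), (224, 218, 74.5, 78.7), 109.6)
```

```bash
sed -i 's/^def needle(s,save=None,zd=73.):/def needle(s,save=None,zd=73.,cen=None):/; s/^    g=im.mean(2)/    if cen: x,y=cen\n    g=im.mean(2)/; s/    e=needle(snap(view))/    e=[needle(snap("top"),cen=(220,221))[::2],needle(snap("scene"),cen=(221,223))[::2]]/' h.py; python3 -c "
from h import *
st()"
```

```text
t 13.3 knob ang 64.0 r 60.7 z 71.6 lag 0.4 tilt 1.65 [ 0.029 -0.001] F [ 2.   0.9 -0.9] open 15.1 j6 [ 26. -53.] NEEDLE [(np.float64(1.3264586834651435), 110.3), (np.float64(1.2690920396508776), 59.9)]
```

Emit:
arm_command:
  commands: [0,0.25,-4.2,4,0,0,0.25,-4.2,4,0,0,0.25,-4.2,4,0,0,0.25,-4.2,4,0,0,0.25,-4.2,4,0]

```text
clock: 14.02
tool_pos: [0.5907, 0.0523, 0.0716]
orientation: [-133.1, 88.3, 1.1]
force: [1.1, 1.4, -0.9]
opening: 0.0146
```

Emit:
arm_command:
  commands: [0,0.25,-4.2,4,0,0,0.25,-4.2,4,0,0,0.25,-4.2,4,0,0,0.25,-4.2,4,0,0,0.25,-4.2,4,0]

```text
clock: 14.65
tool_pos: [0.6022, 0.0361, 0.0716]
orientation: [-109.5, 88.3, 4.9]
force: [1.0, 1.5, -2.0]
opening: 0.0152
```

```bash
python3 -c "
from h import *
st()"
```

```text
t 14.65 knob ang 26.8 r 60.1 z 71.6 lag 2.4 tilt 1.74 [0.03  0.003] F [ 1.   1.5 -2. ] open 15.2 j6 [ 22. -88.] NEEDLE [(np.float64(3.7501062353346915), 4.7), (np.float64(2.893647419739963), 64.4)]
```

Emit:
arm_command:
  commands: [0,0.2,-4.2,3.7,0,0,0.2,-4.2,3.7,0,0,0.2,-4.2,3.7,0,0,0.2,-4.2,3.7,0,0,0.2,-4.2,3.7,0]

```text
clock: 15.38
tool_pos: [0.6076, 0.0179, 0.0716]
orientation: [-87.5, 88.1, 9.0]
force: [0.6, 2.7, -0.3]
opening: 0.0153
```

Emit:
arm_command:
  commands: [0,0.2,-4.2,3.7,0,0,0.2,-4.2,3.7,0,0,0.2,-4.2,3.7,0,0,0.2,-4.2,3.7,0,0,0.2,-4.2,3.7,0]

```text
clock: 16.0
tool_pos: [0.607, -0.0007, 0.0716]
orientation: [-66.3, 87.9, 12.1]
force: [2.5, 2.6, -2.2]
opening: 0.0151
```

Emit:
arm_command:
  commands: [0,0,0,0,0,0,0,0,0,0]

```text
clock: 16.25
tool_pos: [0.607, -0.0008, 0.0716]
orientation: [-67.2, 87.9, 11.6]
force: [2.6, 0.0, -1.4]
opening: 0.0149
```

```bash
python3 -c "
from h import *
st()"
```

```text
Traceback (most recent call last):
  File "h.py", line 52, in st
    e=[needle(snap("top"),cen=(220,221))[::2],needle(snap("scene"),cen=(221,223))[::2]]
       ~~~~~~^^^^^^^^^^^^^^^^^^^^^^^^^^^
  File "h.py", line 37, in needle
    i=1+np.argmax(st[1:,4]); ct,_=cv2.findContours((l==i).astype(np.uint8),cv2.RETR_EXTERNAL,cv2.CHAIN_APPROX_NONE)
        ~~~~~~~~~^^^^^^^^^^
ValueError: attempt to get argmax of an empty sequence
```

```bash
sed -i 's/e=\[needle(snap("top"),cen=(220,221))\[::2\],/e=[/' h.py; python3 -c "
from h import *
st()
from scipy.optimize import curve_fit
d=np.array([(163,.88),(103.7,.277),(64,1.3),(26.8,2.89)])
"
```

```text
t 16.3 knob ang -9.6 r 59.2 z 71.6 lag 1.6 tilt 2.07 [0.035 0.007] F [ 1.9 -0.9 -1.8] open 15.0 j6 [  19. -120.] NEEDLE [(np.float64(4.314347453212382), 62.3)]
```

```bash
cat > fit.py <<'E'
import numpy as np,sys
d=np.array(eval(sys.argv[1])); t=np.radians(d[:,0])
c,*_=np.linalg.lstsq(np.c_[np.ones(len(t)),np.cos(t),np.sin(t)],d[:,1],rcond=None)
print('m',c[0],'a',np.hypot(c[1],c[2]),'high',np.degrees(np.arctan2(c[2],c[1])),'res',(d[:,1]-np.c_[np.ones(len(t)),np.cos(t),np.sin(t)]@c).round(3))
E
python3 fit.py "[(162.5,.88),(103.7,.277),(64,1.3),(26.8,2.89),(-9.6,4.31)]"
```

```text
m 2.7267473567173965 a 2.52969703021224 high -60.23416978352194 res [ 0.011 -0.019 -0.004  0.032 -0.021]
```

Emit:
arm_command:
  commands: [0,0,-4.2,3.7,0,0,0.1,-4.2,3.7,0,0,0.1,-4.2,3.7,0,0,0.1,-4.2,3.7,0,0,0.1,-4.2,3.7,0]

```text
clock: 16.98
tool_pos: [0.6006, -0.0183, 0.0716]
orientation: [-46.2, 87.8, 14.0]
force: [2.4, 1.6, -1.2]
opening: 0.0154
```

Emit:
arm_command:
  commands: [0,0.1,-4.2,3.7,0,0,0,0,0,0]

```text
clock: 17.23
tool_pos: [0.5984, -0.0219, 0.0716]
orientation: [-42.8, 87.8, 13.7]
force: [2.1, -3.1, -2.0]
opening: 0.0152
```

```bash
python3 -c "
from h import *
st()"
```

```text
t 17.23 knob ang -31.8 r 58.6 z 71.6 lag 1.7 tilt 2.19 [0.037 0.009] F [ 2.1 -3.1 -2. ] open 15.2 j6 [  17. -140.] NEEDLE [(np.float64(4.874857770888347), 66.9)]
```

Emit:
arm_command:
  commands: [0,0.1,-4.2,3.7,0,0,0,-4.2,3.7,0,0,0,-4.2,3.7,0,0,0.1,-4.2,3.7,0,0,0,0,0,0]

```text
clock: 17.9
tool_pos: [0.5886, -0.0333, 0.0716]
orientation: [-27.6, 87.7, 14.3]
force: [1.9, -2.1, -0.8]
opening: 0.0151
```

```bash
python3 -c "
from h import *
st()"; python3 fit.py "[(162.5,.88),(103.7,.277),(64,1.3),(26.8,2.89),(-9.6,4.31),(-31.8,4.87)]"
```

```text
t 17.9 knob ang -46.7 r 58.2 z 71.6 lag 1.3 tilt 2.26 [0.038 0.01 ] F [ 1.9 -2.1 -0.8] open 15.1 j6 [  16. -154.] NEEDLE [(np.float64(5.086598661637217), 64.1)]
m 2.7011828187162132 a 2.4951754490757816 high -59.82044197880234 res [ 0.024 -0.032 -0.012  0.042  0.012 -0.034]
```

Emit:
arm_command:
  commands: [0,0.1,-4.2,3.7,0,0,0,-4.2,3.7,0,0,0,-4.2,3.7,0,0,0,0,0,0,0,0,0,0,0]

```text
clock: 18.58
tool_pos: [0.5797, -0.0399, 0.0716]
orientation: [-16.8, 87.7, 14.6]
force: [1.7, -0.2, 0.2]
opening: 0.0152
```

```bash
python3 -c "
from h import *
st()"
```

```text
t 18.57 knob ang -57.6 r 58.0 z 71.6 lag 1.0 tilt 2.31 [0.039 0.01 ] F [ 1.7 -0.2  0.2] open 15.2 j6 [  15. -164.] NEEDLE [(np.float64(5.133460395389332), 63.3)]
```

Run:
```python
import numpy as np
from scipy.optimize import least_squares
D=np.array([(162.5,58.9,.88),(103.7,60.6,.277),(64,60.7,1.3),(26.8,60.1,2.89),(-9.6,59.2,4.314),(-31.8,58.6,4.875),(-46.7,58.2,5.087),(-57.6,58.0,5.133)])
t=np.radians(D[:,0]); P=np.c_[np.cos(t),np.sin(t)]*D[:,1:2]
s=least_squares(lambda c:np.hypot(*(P-c[:2]).T)-60,[0,0]); print(s.x,s.fun.round(2)); 
Q=P-s.x; T=np.arctan2(Q[:,1],Q[:,0]); print(np.degrees(T).round(1))
for sel in [slice(None),slice(2,None),slice(0,6)]:
    M=np.c_[np.ones(8),np.cos(T),np.sin(T)];c=np.linalg.lstsq(M[sel],D[sel,2],rcond=None)[0]
    print(c[0],np.hypot(*c[1:]),np.degrees(np.arctan2(c[2],c[1])),(D[:,2]-M@c).round(3))
```

```text
[-0.30453096  1.24275772] [-1.75 -0.68 -0.28 -0.18 -0.28 -0.48 -0.68 -0.79]
[163.6 103.7  63.2  25.6 -10.7 -32.7 -47.3 -58. ]
2.6685032755192375 2.481589138839375 -59.74262186799674 [ 0.017 -0.013 -0.018  0.02   0.018 -0.003 -0.005 -0.016]
2.61490878319667 2.515061747177068 -58.235982875428405 [ 0.14   0.053 -0.003  0.005  0.    -0.009  0.003  0.003]
2.6776906383329946 2.4930524862455186 -59.980686437037235 [ 0.009 -0.008 -0.013  0.02   0.009 -0.018 -0.023 -0.036]
```

Emit:
arm_command:
  commands: [0,0,-1.2,0.5,0,0,0,0,0,0,0,0,0,0,0,0,0,0,0,20,0,0,0,0,40]

```text
clock: 19.25
tool_pos: [0.579, -0.04, 0.0715]
orientation: [-15.5, 87.6, 15.4]
force: [-0.3, 0.1, -0.1]
opening: 0.0224
```

```bash
python3 -c "
from h import *
st()"
```

```text
t 19.25 knob ang -58.3 r 57.7 z 71.5 lag 0.8 tilt 2.36 [0.04  0.011] F [-0.3  0.1 -0.1] open 22.4 j6 [  15. -164.] NEEDLE [(np.float64(5.153637712596926), 61.2)]
```

Emit:
arm_command:
  commands: [0,0,0,0,40,-15,0,0,0,40,-25,0,0,0,40,-45,0,0,0,40,-45,0,0,0,40]

```text
clock: 19.92
tool_pos: [0.5717, -0.0418, 0.2044]
orientation: [-15.0, 88.0, 15.9]
force: [0.6, 0.3, -0.8]
opening: 0.0348
```

```bash
python3 -c "
from h import *
st();print(to_tool([430,250,215]))"
```

```text
t 19.93 knob ang -65.6 r 55.8 z 204.4 lag -6.5 tilt 1.99 [0.033 0.01 ] F [ 0.6  0.3 -0.8] open 34.8 j6 [  15. -164.] NEEDLE [(np.float64(5.154312583974801), 59.9)]
[ -6.9533185  324.70541792  26.56315512]
```

Emit:
arm_command:
  commands: [-40,0,0,-10,40,0,50,0,-10,40,0,50,0,-10,40,0,50,0,-10,40,0,50,0,-10,40]

```text
clock: 20.6
tool_pos: [0.4087, 0.0673, 0.2522]
orientation: [-68.4, 86.9, 13.9]
force: [-0.1, 0.4, 0.6]
opening: 0.0351
```

```bash
cat >> h.py <<'E'
def ti(*targets):
    p,R=Rt(); locate(); print('tilt',np.degrees(R[:2,0]).round(2))
    for t in targets: print(t,'->',to_tool(t).round(1))
E
python3 -c "
from h import *
ti([455,312,200]);snap('top','top3.png');print(needle(snap('scene'),cen=(221,223)))"
```

```text
t 20.6 tcp [408.7  67.3 252.2] yawz 82.27 F [-0.1  0.4  0.6] open 35.1 j [  38.   -9.  -30.    1.  -66. -137.]
tilt [2.97 0.73]
[455, 312, 200] -> [ 57.7 -10.2 247.7]
(np.float64(5.154312829904267), (221, 223, 75.4, 76.5), 59.1)
```

Emit:
arm_command:
  commands: [0,-3,50,-7,40,0,-3,50,-6,40,0,-2,50,0,40,0,-2,50,0,40,0,0,40,0,40]

```text
clock: 21.32
tool_pos: [0.4098, 0.3115, 0.2634]
orientation: [-75.5, 86.3, 20.1]
force: [0.2, 0.2, -0.1]
opening: 0.035
```

```bash
python3 -c "
from h import *
ti([455,312,200])
s=snap('wrist','w4.png')
for q in [(455.1,313.5,127),(391.4,306.8,127)]: print(proj(s,np.array(q)/1000))
"
```

```text
t 21.32 tcp [409.8 311.5 263.4] yawz 95.55 F [ 0.2  0.2 -0.1] open 35.0 j [  61.    2.  -20.    3.  -66. -147.]
tilt [3.46 1.26]
[455, 312, 200] -> [ 66.  -41.   -4.9]
[309.22044822 263.92409105]
[308.18213835 189.99642709]
```

View pics/w4.png

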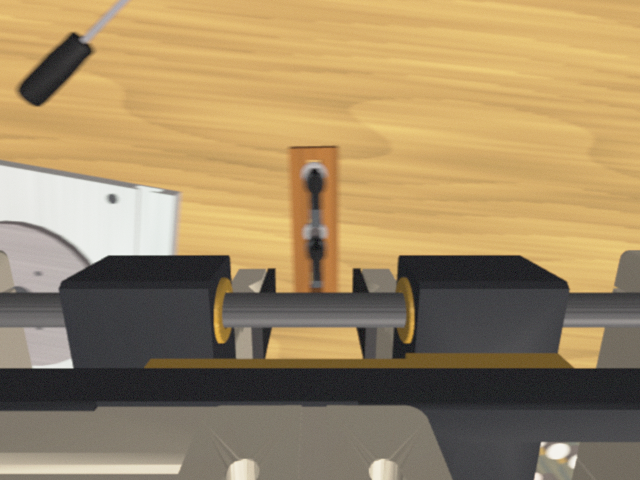

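Emit:
arm_command:
  commands: [0,-20,12,0,40,0,-20,12,0,40,0,-20,12,0,40,0,-20,12,0,40,0,-20,12,0,40]

```text
clock: 22.0
tool_pos: [0.5065, 0.3875, 0.2749]
orientation: [-73.2, 86.1, 22.3]
force: [0.7, 0.4, -0.0]
opening: 0.0352
```

```bash
python3 -c "
from h import *
ti([455,312,200])"
```

```text
t 22.0 tcp [506.5 387.5 274.9] yawz 95.62 F [ 0.7  0.4 -0. ] open 35.2 j [  56.   13.   -4.    2.  -69. -141.]
tilt [3.64 1.5 ]
[455, 312, 200] -> [ 69.5  63.4 -71.5]
```

Emit:
arm_command:
  commands: [0,0,0,0,40,0,0,0,0,40]

```text
clock: 22.25
tool_pos: [0.5077, 0.3875, 0.275]
orientation: [-73.4, 86.1, 22.0]
force: [0.5, -0.5, -0.2]
opening: 0.0348
```

```bash
python3 -c "
from h import *
ti([455,312,200])"
```

```text
t 22.25 tcp [507.7 387.5 275. ] yawz 95.51 F [ 0.5 -0.5 -0.2] open 34.8 j [  56.   13.   -4.    2.  -69. -141.]
tilt [3.64 1.47]
[455, 312, 200] -> [ 69.5  64.4 -71.5]
```

Emit:
arm_command:
  commands: [0,0,-40,0,40,0,0,-40,0,40,0,0,-40,0,40,0,0,-20,0,40,0,0,0,0,40]

```text
clock: 22.88
tool_pos: [0.5194, 0.2432, 0.2741]
orientation: [-72.5, 85.9, 23.0]
force: [0.6, 0.1, 0.5]
opening: 0.0351
```

```bash
python3 -c "
from h import *
ti([455,312,200])"
```

```text
t 22.88 tcp [519.4 243.2 274.1] yawz 95.55 F [0.6 0.1 0.5] open 35.1 j [  46.    7.  -12.    2.  -67. -131.]
tilt [3.75 1.59]
[455, 312, 200] -> [71.6 62.4 73.1]
```

Emit:
arm_command:
  commands: [-62,0,0,0,40,-62,0,0,0,40,-62,0,0,0,40,0,0,0,0,40,0,0,0,0,40]

```text
clock: 23.5
tool_pos: [0.5059, 0.2405, 0.4637]
orientation: [-72.2, 85.9, 23.4]
force: [0.3, 0.8, -0.6]
opening: 0.0351
```

```bash
python3 -c "
from h import *
ti()"
```

```text
t 23.5 tcp [505.9 240.5 463.7] yawz 95.63 F [ 0.3  0.8 -0.6] open 35.1 j [  47.    3.    8.    2.  -91. -131.]
tilt [3.73 1.61]
```

Emit:
arm_command:
  commands: [20,0,0,0,40,20,0,0,0,40,20,0,0,0,40,20,0,0,0,40,20,0,0,0,40]

```text
clock: 24.12
tool_pos: [0.5113, 0.245, 0.3573]
orientation: [-73.4, 86.2, 22.3]
force: [0.6, -0.0, 0.4]
opening: 0.0351
```

Emit:
arm_command:
  commands: [20,0,0,0,40,20,0,0,0,40,20,0,0,0,40,20,0,0,0,40,0,0,0,0,40]

```text
clock: 24.75
tool_pos: [0.5129, 0.2465, 0.2671]
orientation: [-77.8, 86.8, 18.0]
force: [0.2, -0.2, 0.6]
opening: 0.0352
```

```bash
python3 -c "
from h import *
ti()"
```

```text
t 24.75 tcp [512.9 246.5 267.1] yawz 95.8 F [ 0.2 -0.2  0.6] open 35.2 j [  46.    7.  -12.    2.  -68. -131.]
tilt [3.   0.97]
```

Emit:
arm_command:
  commands: [-62,0,0,0,40,-62,0,0,0,40,-62,0,0,0,40,0,0,0,0,40,20,0,0,0,40]

```text
clock: 25.38
tool_pos: [0.5038, 0.2438, 0.4398]
orientation: [-79.1, 86.8, 16.7]
force: [-0.0, 0.3, -1.0]
opening: 0.0348
```

Emit:
arm_command:
  commands: [20,0,0,0,40,20,0,0,0,40,20,0,0,0,40,20,0,0,0,40,20,0,0,0,40]

```text
clock: 26.0
tool_pos: [0.5083, 0.2455, 0.3373]
orientation: [-79.5, 86.8, 16.4]
force: [-0.2, 0.0, -0.0]
opening: 0.0345
```

Emit:
arm_command:
  commands: [20,0,0,0,40,20,0,0,0,40,20,0,0,0,40,0,0,0,0,40,0,0,0,0,40]

```text
clock: 26.62
tool_pos: [0.5103, 0.2459, 0.2743]
orientation: [-82.2, 87.0, 13.7]
force: [-0.2, 0.1, 1.1]
opening: 0.0352
```

```bash
python3 -c "
from h import *
ti()"
```

```text
t 26.62 tcp [510.3 245.9 274.3] yawz 95.94 F [-0.2  0.1  1.1] open 35.2 j [  47.    7.  -12.    2.  -69. -131.]
tilt [2.93 0.72]
```

Emit:
arm_command:
  commands: [-62,0,0,0,40,-62,0,0,0,40,-62,0,0,0,40,0,0,0,0,40,20,0,0,0,40]

```text
clock: 27.25
tool_pos: [0.5018, 0.2434, 0.4494]
orientation: [-79.4, 86.5, 16.5]
force: [0.1, 0.1, -1.9]
opening: 0.035
```

Emit:
arm_command:
  commands: [20,0,0,0,40,20,0,0,0,40,20,0,0,0,40,20,0,0,0,40,20,0,0,0,40]

```text
clock: 27.88
tool_pos: [0.5074, 0.2452, 0.3497]
orientation: [-77.1, 86.3, 18.8]
force: [0.6, 0.8, 0.1]
opening: 0.0348
```

Emit:
arm_command:
  commands: [20,0,0,0,40,20,0,0,0,40,20,0,0,0,40,0,0,0,0,40,0,0,0,0,40]

```text
clock: 28.5
tool_pos: [0.5106, 0.246, 0.2892]
orientation: [-77.3, 86.3, 18.6]
force: [0.5, 0.3, 0.3]
opening: 0.0351
```

```bash
python3 -c "
from h import *
ti([455,312,200])"
```

```text
t 28.5 tcp [510.6 246.  289.2] yawz 95.96 F [0.5 0.3 0.3] open 35.1 j [  47.    6.  -11.    2.  -70. -131.]
tilt [3.51 1.18]
[455, 312, 200] -> [86.9 54.  70.2]
```

Emit:
arm_command:
  commands: [25,15,20,0,40,30,20,25,0,40,25,16,20,0,40,0,0,0,0,40,0,0,0,0,40]

```text
clock: 29.12
tool_pos: [0.4599, 0.3109, 0.2121]
orientation: [-74.2, 85.7, 21.8]
force: [-0.0, -0.3, -0.2]
opening: 0.035
```

```bash
python3 -c "
from h import *
ti([455,312,200])
s=snap('wrist','w5.png')
for q in [(455.1,313.5,127),(391.4,306.8,127),(455,313,111)]: print(proj(s,np.array(q)/1000))
np.savez('w5.npz',**{k:v for k,v in s.items()})
cv2.imwrite('pics/w5c.png',cv2.resize(s['frame'][130:310,220:420],None,fx=3,fy=3,interpolation=cv2.INTER_CUBIC))
t=snap('top','top5.png');cv2.imwrite('pics/tray.png',t['frame'][220:350,420:540])
"
```

```text
t 29.12 tcp [459.9 310.9 212.1] yawz 95.98 F [-0.  -0.3 -0.2] open 35.0 j [  56.    7.  -20.    3.  -59. -141.]
tilt [3.97 1.58]
[455, 312, 200] -> [11.7  5.6  1.4]
[316.68136564 224.26164119]
[316.76548962 126.16530157]
[315.40039109 217.57124825]
```

View pics/w5c.png

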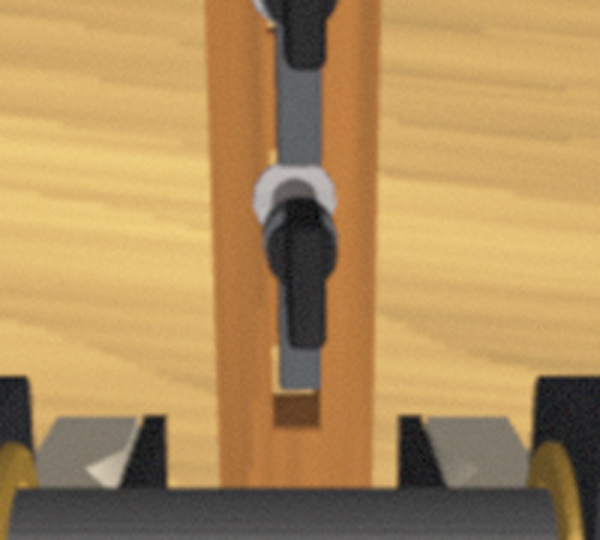

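```bash
python3 -c "
from h import *
s=dict(np.load('w5.npz'))
g=unproj(s,322.3,223,.127)*1000;print(g)
print('rack edges',[ (unproj(s,220+c/3,130+r/3,.03)*1000).round(1) for c,r in((215,200),(377,200))])
p,R=Rt()
# want tcp such that grasp pt (19 behind along tool) at wing centre z111
for gp in [(g[0],g[1],111.)]:
  print(to_tool(np.array(gp)+R@[17,0,0]))
for n in [ 'tray']: pass
f=cv2.imread('pics/tray.png');f=f.astype(int);m=(f.mean(2)<60);ys,xs=np.where(m);print('tray dark',m.sum(),xs.mean() if m.sum() else 0,ys.mean() if m.sum() else 0)
print(Rt()[1].round(3))"
```

```text
[453.83880586 317.20658031 127.        ]
rack edges [array([459.9, 293.2,  30. ]), array([454.9, 343.4,  30. ])]
[117.33708742  12.57433342   5.188786  ]
tray dark 136 56.0 71.18382352941177
[[ 0.069 -0.992 -0.103]
 [ 0.028 -0.101  0.994]
 [-0.997 -0.071  0.021]]
```

View pics/tray.png

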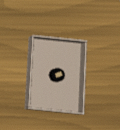

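Emit:
arm_command:
  commands: [30,12,5,0,40,40,0,0,0,40,30,0,0,0,40,12,0,0,0,40,0,0,0,0,40]

```text
clock: 29.85
tool_pos: [0.4601, 0.3188, 0.1025]
orientation: [-70.7, 85.2, 24.9]
force: [0.5, -0.7, 1.4]
opening: 0.0355
```

```bash
python3 -c "
from h import *
p,R=Rt();ti(tuple(np.array([453.8,317.2,111])+R@[17,0,0]))
s=snap('scene','s6.png');cv2.imwrite('pics/s6c.png',cv2.resize(s['frame'][150:310,400:540],None,fx=3.6,fy=3.6,interpolation=cv2.INTER_CUBIC))"
```

```text
t 29.85 tcp [460.1 318.8 102.5] yawz 95.73 F [ 0.5 -0.7  1.4] open 35.5 j [  57.   14.  -29.    4.  -43. -143.]
tilt [4.35 2.02]
(np.float64(455.08927743152486), np.float64(317.7996792220308), np.float64(94.05957059176995)) -> [ 8.   5.8 -0.7]
```

View pics/s6c.png

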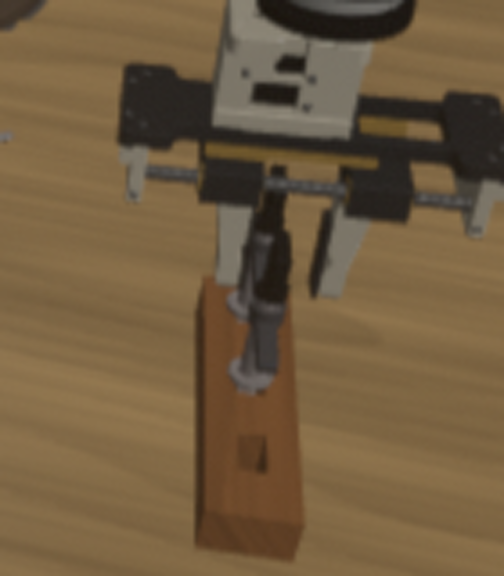

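Emit:
arm_command:
  commands: [6,6,-1,0,40,0,0,0,0,0,0,0,0,0,0,0,0,0,0,0,0,0,0,0,0]

```text
clock: 30.52
tool_pos: [0.4556, 0.3187, 0.0996]
orientation: [-69.3, 84.9, 26.4]
force: [1.0, -1.9, -0.3]
opening: 0.0092
```

Emit:
arm_command:
  commands: [0,0,0,0,0,0,0,0,0,0]

```text
clock: 30.78
tool_pos: [0.4557, 0.3185, 0.0996]
orientation: [-69.4, 84.9, 26.3]
force: [0.4, -1.0, 0.7]
opening: 0.0084
```

```bash
python3 -c "
from h import *
ti()"
```

```text
t 30.77 tcp [455.7 318.5  99.6] yawz 95.77 F [ 0.4 -1.   0.7] open 8.4 j [  57.   13.  -30.    4.  -43. -144.]
tilt [4.56 2.25]
```

```bash
python3 -c "
from h import *
p,R=Rt();print(R.round(3));print(to_tool(p+[0,0,100]))
ex=np.array([np.cos(BY),np.sin(BY)]);ey=np.array([-ex[1],ex[0]]);print(np.array([547.9,10.1])-10*ex-108*ey)"
```

```text
[[ 0.08  -0.992 -0.1  ]
 [ 0.039 -0.098  0.994]
 [-0.996 -0.083  0.031]]
[-99.60558972  -8.30674982   3.11839773]
[529.0842672  -96.71745269]
```

Emit:
arm_command:
  commands: [-15,-1.2,0.5,0,0,-25,-2,0.8,0,0,-25,-2,0.8,0,0,-35,-3,1,0,0,0,0,0,0,0]

```text
clock: 31.4
tool_pos: [0.4555, 0.3194, 0.2065]
orientation: [-68.3, 84.8, 27.4]
force: [0.0, -0.0, -1.4]
opening: 0.0087
```

```bash
python3 -c "
from h import *
ti([529,-97,215])
s=snap('scene','s7.png');cv2.imwrite('pics/s7c.png',cv2.resize(s['frame'][110:310,400:540],None,fx=3,fy=3,interpolation=cv2.INTER_CUBIC))"
```

```text
t 31.4 tcp [455.5 319.4 206.5] yawz 95.78 F [ 0.  -0.  -1.4] open 8.7 j [  57.    7.  -21.    3.  -57. -143.]
tilt [4.59 2.38]
[529, -97, 215] -> [ -19.9  -33.  -421.2]
```

View pics/s7c.png

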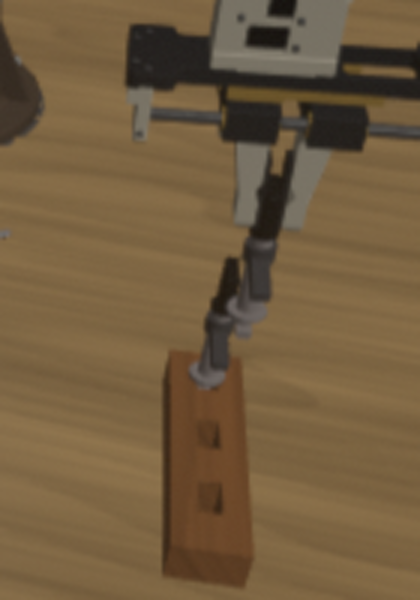

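Emit:
arm_command:
  commands: [0,0,-35,0,0,0,-4,-55,0,0,0,-4,-55,0,0,0,-4,-55,0,0,0,-4,-55,0,0]

```text
clock: 32.08
tool_pos: [0.4945, 0.0626, 0.1951]
orientation: [-68.2, 85.2, 27.9]
force: [1.4, -0.5, -1.8]
opening: 0.0091
```

Emit:
arm_command:
  commands: [0,-4,-55,0,0,0,-4,-50,0,0,0,-4,-35,0,0,0,0,-8,10.4,0,0,0,0,0,0]

```text
clock: 32.7
tool_pos: [0.5194, -0.0917, 0.1877]
orientation: [-55.1, 85.5, 30.1]
force: [-0.3, -0.0, -0.9]
opening: 0.0089
```

```bash
python3 -c "
from h import *
p,R=Rt();h=p+R@[84.6,0,0];print('head on tool axis',h.round(1))
ti([529,-97,p[2]])
s=snap('wrist','w8.png');np.savez('w8.npz',**s)
t=snap('top','t8.png');np.savez('t8.npz',**t)
print(needle(snap('scene'),cen=(221,223)))"
```

```text
head on tool axis [525.1 -88.4 103.3]
t 32.7 tcp [519.4 -91.7 187.7] yawz 85.28 F [-0.3 -0.  -0.9] open 8.9 j [  10.    6.  -23.   -2.  -57. -104.]
tilt [3.86 2.23]
[529, -97, np.float64(187.68462757221974)] -> [  0.4 -10.   -4.5]
(np.float64(5.154170139767097), (221, 223, 75.7, 76.8), 60.5)
```

```bash
python3 -c "
from h import *
ti([523,-99,187],[523,-99,117])"
```

```text
t 32.85 tcp [519.7 -90.5 188.2] yawz 85.56 F [ 0.7  0.7 -0.4] open 9.0 j [  10.    6.  -23.   -2.  -57. -104.]
tilt [3.91 2.24]
[523, -99, 187] -> [ 1.1 -3.9 -8.3]
[523, -99, 117] -> [ 70.9   0.6 -11.4]
```

Emit:
arm_command:
  commands: [10,0,-8,0,0,25,0,-2,0,0,22,0,-1,0,0,12,0,0,0,0,0,0,0,0,0]

```text
clock: 33.48
tool_pos: [0.5234, -0.0972, 0.1157]
orientation: [-56.0, 85.5, 30.1]
force: [-0.6, 0.2, -0.3]
opening: 0.0087
```

```bash
python3 -c "
from h import *
p,R=Rt();h=p+R@[84.6,0,0];print('head on tool axis',h.round(1))
ti([523,-99,117])
s=snap('wrist','w9.png');np.savez('w9.npz',**s)
t=snap('top','t9.png');np.savez('t9.npz',**t);c=snap('scene','s9.png')
print('tcp px',[proj(x,p/1000).round() for x in(s,t,c)])
a=s['frame'][0:330]; b=cv2.resize(c['frame'][140:300,250:410],(320,320),interpolation=cv2.INTER_CUBIC);d=cv2.resize(t['frame'][200:320,320:400],(213,320),interpolation=cv2.INTER_CUBIC)
im=np.zeros((600,640,3),np.uint8);im[:280]=a[:280];im[280:600,:320]=b;im[280:600,320:533]=d;cv2.imwrite('pics/m9.png',im)"
```

```text
head on tool axis [529.2 -93.9  31.3]
t 33.48 tcp [523.4 -97.2 115.7] yawz 86.22 F [-0.6  0.2 -0.3] open 8.7 j [   9.   11.  -28.   -2.  -47. -102.]
tilt [3.92 2.28]
[523, -99, 117] -> [-1.4  0.2 -1.7]
tcp px [array([315., 287.]), array([371., 261.]), array([272., 203.])]
```

View pics/m9.png

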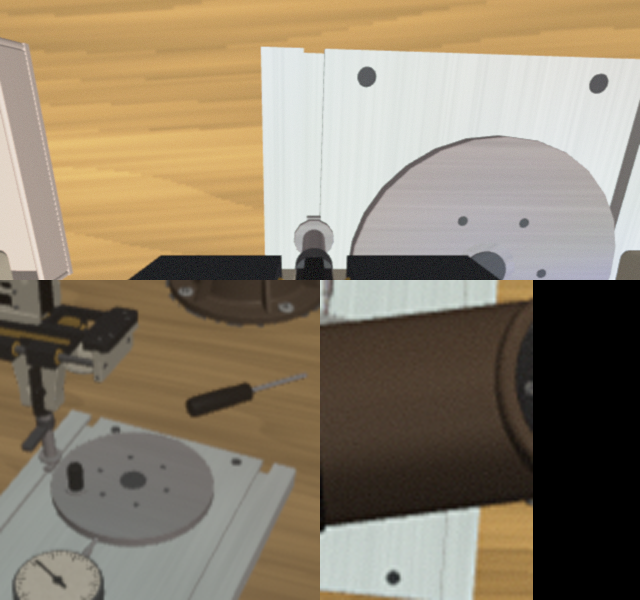

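```bash
python3 -c "
from h import *
s=dict(np.load('w9.npz'))
ex=np.array([np.cos(BY),np.sin(BY)]);ey=np.array([-ex[1],ex[0]]);A=np.array([547.9,10.1])
def L(u,v,z): p=unproj(s,u,v,z/1000)[:2]*1000; return (p.round(1),round(float((p-A)@ex),1),round(float((p-A)@ey),1))
print('head',L(314,217,35),L(314,217,31)); print('collar',L(314,236,46+3))
print('slot R',L(325,60,24),L(321,213,24)); print('left edge',L(262.5,60,24),L(264,215,24)); print('notch',L(304,50,24))
f=s['frame'].astype(int).mean(2)
for v in (60,100,150,200,218): print(v,f[v,296:330].round().astype(int))
"
```

```text
head (array([512.4, -93.3]), -26.9, -106.0) (array([513.5, -93.2]), -25.8, -105.8)
collar (array([520.9, -94.5]), -18.3, -106.5)
slot R (array([416.8, -79.7]), -123.3, -100.2) (array([513., -88.]), -26.7, -100.6)
left edge (array([ 414.5, -117.6]), -122.5, -138.2) (array([ 511.3, -127.3]), -25.2, -140.0)
notch (array([410.5, -92.1]), -128.6, -113.1)
60 [231 230 228 229 228 228 228 227 228 226 226 226 227 228 228 228 228 230
 230 231 228 228 230 230 233 229 230 222 206 220 230 229 229 227]
100 [229 229 228 227 228 229 227 228 228 226 225 225 226 228 227 228 229 230
 231 227 225 229 229 230 230 225 212 199 222 229 230 229 229 228]
150 [228 228 227 228 227 226 227 227 226 226 224 223 226 226 227 228 227 228
 227 227 226 230 228 228 220 194 217 227 230 229 229 226 228 227]
200 [226 230 230 229 228 229 225 226 226 224 226 226 228 227 228 227 229 228
 227 228 228 228 228 221 205 220 227 230 230 229 227 225 227 228]
218 [227 229 229 230 229 229 228 228 229 225 209 184 165 158 154 155 154 156
 155 159 160 157 158 160 181 222 231 232 229 228 228 228 228 230]
```

```bash
python3 -c "
from h import *
p,R=Rt();ey=np.array([.0819,.9966,0])
ti(); print(to_tool(p-1.7*ey),to_tool(p+[0,0,-10]))"
```

```text
t 33.62 tcp [524.4 -97.3 117.3] yawz 86.2 F [-0.6  0.6 -1.1] open 8.6 j [   9.   11.  -28.   -2.  -47. -102.]
tilt [4.09 2.29]
[-0.07758613  0.02149715 -1.69802375] [ 9.96655279  0.68429458 -0.44672868]
```

Emit:
arm_command:
  commands: [0,0,-1.7,1,0,0,0,0,0,0,6,0.4,-0.3,0,0,6,0.4,-0.3,0,0,0,0,0,0,0]

```text
clock: 34.25
tool_pos: [0.5252, -0.0991, 0.106]
orientation: [-56.6, 85.1, 28.5]
force: [0.3, -1.0, -1.2]
opening: 0.0088
```

```bash
python3 -c "
from h import *
p,R=Rt();h=p+R@[84.6,0,0];ey=np.array([-.0819*-1,.9966]);print('head on tool axis',h.round(1),(h[:2]-[547.9,10.1])@ey)
ti()"
```

```text
head on tool axis [531.5 -95.7  21.7] -106.73891409038796
t 34.25 tcp [525.2 -99.1 106. ] yawz 85.16 F [ 0.3 -1.  -1.2] open 8.8 j [   9.   12.  -28.   -2.  -45. -103.]
tilt [4.26 2.31]
```

Emit:
arm_command:
  commands: [4,0.3,-0.2,0,0,4,0.3,-0.2,0,0,0,0,0,0,0]

```text
clock: 34.62
tool_pos: [0.525, -0.0991, 0.0972]
orientation: [-56.5, 85.2, 28.6]
force: [0.2, 0.7, -0.9]
opening: 0.0088
```

```bash
python3 -c "
from h import *
ti()"
```

```text
t 34.62 tcp [525.  -99.1  97.2] yawz 85.16 F [ 0.2  0.7 -0.9] open 8.8 j [   9.   12.  -29.   -2.  -44. -102.]
tilt [4.23 2.31]
```

Emit:
arm_command:
  commands: [3,0.2,-0.1,0,0,0,0,0,0,0]

```text
clock: 34.88
tool_pos: [0.5253, -0.099, 0.0941]
orientation: [-56.7, 85.2, 28.4]
force: [-0.2, -0.0, -1.4]
opening: 0.0089
```

Emit:
arm_command:
  commands: [0,0.1,1.2,-10,0,0,0.1,1.2,-10,0,0,0.1,1.2,-10,0,0,0.1,1.2,-10,0,0,0,0,0,0]

```text
clock: 35.5
tool_pos: [0.5241, -0.0944, 0.0945]
orientation: [-97.9, 85.1, 28.3]
force: [-0.7, -0.6, -1.0]
opening: 0.0089
```

```bash
python3 -c "
from h import *
ti()"
```

```text
t 35.5 tcp [524.1 -94.4  94.5] yawz 126.18 F [-0.7 -0.6 -1. ] open 8.9 j [ 10.  12. -29.  -2. -44. -62.]
tilt [4.28 2.31]
```

Emit:
arm_command:
  commands: [0,0,0,0,25,0,0,0,0,25,0,0,0,0,25,0,0,0,0,0,0,0,0,0,0]

```text
clock: 36.12
tool_pos: [0.5247, -0.0945, 0.0951]
orientation: [-97.8, 85.1, 27.9]
force: [-0.3, 1.6, 2.7]
opening: 0.0085
```

Emit:
arm_command:
  commands: [0,0,0,0,0,0,0,0,0,0]

```text
clock: 36.38
tool_pos: [0.5246, -0.0943, 0.0952]
orientation: [-97.6, 85.1, 28.1]
force: [-0.3, 0.2, 0.7]
opening: 0.0089
```

```bash
python3 -c "
from h import *
ti();p,R=Rt();print(R.T@[0,0,-1])"
```

```text
t 36.38 tcp [524.6 -94.3  95.2] yawz 125.67 F [-0.3  0.2  0.7] open 8.9 j [ 10.  12. -29.  -2. -44. -62.]
tilt [4.34 2.31]
[0.99630728 0.08509832 0.01140544]
```

Emit:
arm_command:
  commands: [0,0.1,1.2,-10,0,0,0.1,1.2,-10,0,0,0.1,1.2,-10,0,0,0.1,1.2,-10,0,0,0.1,1.2,-9.2,0]

```text
clock: 37.0
tool_pos: [0.5221, -0.091, 0.0958]
orientation: [-149.6, 84.8, 26.9]
force: [-0.1, 0.4, -0.0]
opening: 0.0086
```

Emit:
arm_command:
  commands: [0,0,0,0,0,0,0,0,0,0]

```text
clock: 37.25
tool_pos: [0.5221, -0.091, 0.0958]
orientation: [-149.4, 84.8, 26.8]
force: [0.7, 0.4, 0.7]
opening: 0.0087
```

```bash
python3 -c "
from h import *
ti();print(needle(snap('scene'),cen=(221,223)))"
```

```text
t 37.25 tcp [522.1 -91.   95.8] yawz 176.08 F [0.7 0.4 0.7] open 8.7 j [ 10.  12. -30.  -2. -43. -12.]
tilt [4.63 2.34]
(np.float64(5.154333535566372), (221, 223, 75.8, 76.8), 60.5)
```

Emit:
arm_command:
  commands: [0,0,0,0,25,0,0,0,0,25,0,0,0,0,25,-10,0,0,0,25,-20,0,0,0,25]

```text
clock: 37.92
tool_pos: [0.5186, -0.0926, 0.1254]
orientation: [-148.5, 85.0, 27.5]
force: [-1.4, 0.9, -0.4]
opening: 0.0221
```

Emit:
arm_command:
  commands: [-40,0,0,0,25,-50,0,0,0,25,-20,0,0,0,40,0,0,0,0,40,0,0,0,0,40]

```text
clock: 38.55
tool_pos: [0.5097, -0.0974, 0.2425]
orientation: [-149.7, 84.8, 26.3]
force: [-0.6, 0.6, -0.6]
opening: 0.0347
```

```bash
python3 -c "
from h import *
ti([400,310,235])
c=snap('scene','s10.png')
cv2.imwrite('pics/s10c.png',cv2.resize(c['frame'][170:310,240:400],None,fx=4,fy=4,interpolation=cv2.INTER_CUBIC))"
```

```text
t 38.55 tcp [509.7 -97.4 242.5] yawz 175.86 F [-0.6  0.6 -0.6] open 34.7 j [ 10.   2. -20.  -2. -63. -13.]
tilt [4.68 2.31]
[400, 310, 235] -> [  15.  -398.2  139. ]
```

View pics/s10c.png

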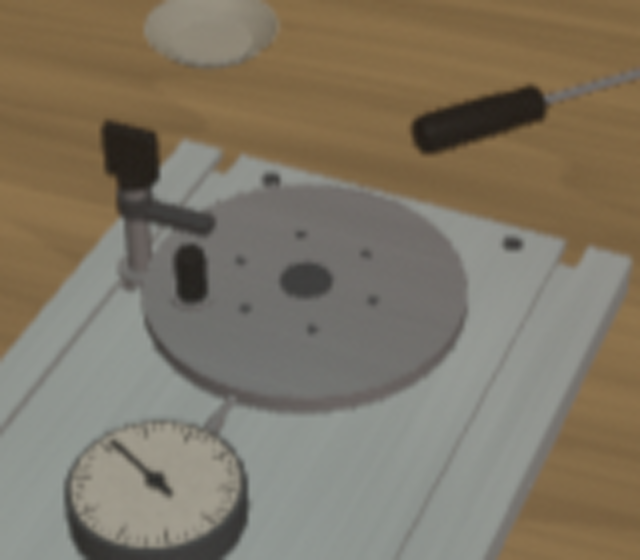

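Emit:
arm_command:
  commands: [0,-40,14,0,40,0,-55,19,0,40,0,-55,19,0,40,0,-55,19,0,40,0,-55,19,0,40]

```text
clock: 39.22
tool_pos: [0.4355, 0.1714, 0.2415]
orientation: [-149.9, 85.3, 25.6]
force: [0.6, -0.2, -0.1]
opening: 0.035
```

Emit:
arm_command:
  commands: [0,-55,19,0,40,0,-40,14,0,40,0,-20,8,0,40,0,0,0,-10.5,40,0,0,0,-10.5,40]

```text
clock: 39.85
tool_pos: [0.3983, 0.2958, 0.2372]
orientation: [-175.6, 85.8, 21.8]
force: [-0.0, 0.3, 0.2]
opening: 0.0352
```

Emit:
arm_command:
  commands: [0,0,0,-10.5,40,0,0,0,-10.5,40,0,0,0,-10.5,40,0,0,0,-10.5,40,0,0,0,-10.5,40]

```text
clock: 40.48
tool_pos: [0.3963, 0.294, 0.2305]
orientation: [124.4, 86.4, 15.4]
force: [-0.1, 0.2, 0.0]
opening: 0.0351
```

Emit:
arm_command:
  commands: [0,0,0,-10.5,40,0,0,0,-10,40,0,0,0,0,40]

```text
clock: 40.85
tool_pos: [0.3953, 0.2927, 0.2268]
orientation: [98.7, 86.7, 10.8]
force: [0.8, 0.9, 0.4]
opening: 0.0351
```

```bash
python3 -c "
from h import *
p,R=Rt();ti([390.2,310.5,200],tuple(np.array([390.2,310.5,111])+R@[12,0,0]))
print(needle(snap('top'),cen=(220,221)))"
```

```text
t 40.85 tcp [395.3 292.7 226.8] yawz -87.93 F [0.8 0.9 0.4] open 35.1 j [ 62.   1. -25.   3. -62.  29.]
tilt [3.26 0.62]
[390.2, 310.5, 200] -> [ 26.7  -6.  -17.7]
(np.float64(390.88371803160686), np.float64(310.630258930361), np.float64(99.02020191053636)) -> [127.5 -11.1 -16.9]
(np.float64(5.125182586134237), (220, 221, 76.7, 77.3), 102.6)
```

Emit:
arm_command:
  commands: [20,-6,-17,-4,40,35,-2,0,0,40,35,-2,0,0,40,20,-1,0,0,40,0,0,0,0,40]

```text
clock: 41.52
tool_pos: [0.3897, 0.3104, 0.1123]
orientation: [94.4, 86.7, 9.3]
force: [0.3, 1.0, 0.2]
opening: 0.035
```

```bash
python3 -c "
from h import *
p,R=Rt();ti(tuple(np.array([390.2,310.5,111])+R@[12,0,0]))
s=snap('wrist','w11.png')
for q in [(390.2,310.5,127),(390.2,310.5,95)]: print(proj(s,np.array(q)/1000))
g=snap('scene','s11.png')
im=np.hstack([cv2.resize(g['frame'][150:270,420:520],(400,480)),cv2.resize(s['frame'][180:330,230:400],(400,353))[:480] if 0 else np.pad(cv2.resize(s['frame'][150:330,230:400],(400,424)),((0,56),(0,0),(0,0)))]);cv2.imwrite('pics/m11.png',im)"
```

```text
t 41.52 tcp [389.7 310.4 112.3] yawz -85.15 F [0.3 1.  0.2] open 35.0 j [ 63.   9. -34.   4. -46.  29.]
tilt [3.23 0.53]
(np.float64(390.87567300823787), np.float64(310.6104684138899), np.float64(99.01954663981903)) -> [13.3  0.4 -0.1]
[312.24104725 298.93850922]
[312.70768759 275.82763584]
```

View pics/m11.png

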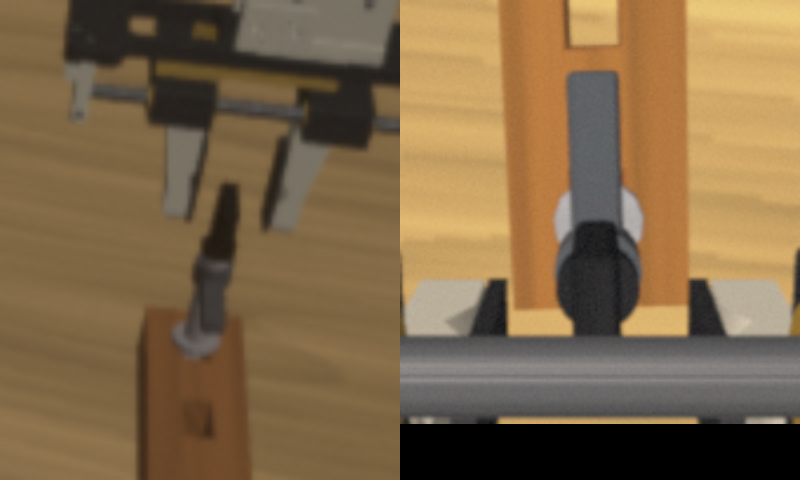

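```bash
python3 -c "
from h import *
s=snap('wrist');p=unproj(s,314,245,.127)*1000;print(p,p[:2]-15*np.array([.9945,.105]))"
```

```text
[413.91979691 312.86245143 127.        ] [399.00229691 311.28745143]
```

```bash
python3 -c "
from h import *
s=snap('wrist');p=unproj(s,314,246,.095)*1000;print(p,p[:2]-15*np.array([.9945,.105]))"
```

```text
[406.26403864 312.78945429  95.        ] [391.34653864 311.21445429]
```

Consistent with 390–391. Lower and grip.

Emit:
arm_command:
  commands: [10,-1,0,0,40,4,-1,0,0,40,0,0,0,0,0,0,0,0,0,0,0,0,0,0,0]

```text
clock: 42.35
tool_pos: [0.39, 0.313, 0.1016]
orientation: [100.5, 86.4, 15.5]
force: [0.2, 0.1, 0.1]
opening: 0.0104
```

Emit:
arm_command:
  commands: [0,0,0,0,0,0,0,0,0,0,0,0,0,0,0]

```text
clock: 42.72
tool_pos: [0.39, 0.3123, 0.1015]
orientation: [99.8, 86.4, 14.7]
force: [0.3, -1.3, -0.6]
opening: 0.0088
```

```bash
python3 -c "
from h import *
p,R=Rt();ti(tuple(p+[0,0,100]));print(R.T@[0,0,-1])"
```

```text
t 42.73 tcp [390.  312.3 101.5] yawz -85.08 F [ 0.3 -1.3 -0.6] open 8.8 j [ 63.   9. -35.   4. -44.  29.]
tilt [3.46 0.91]
(np.float64(389.95307266796425), np.float64(312.31858491185017), np.float64(201.4983652670444)) -> [-99.8   6.2  -1.1]
[ 0.99804973 -0.06151958  0.01058641]
```

Emit:
arm_command:
  commands: [-15,1,0,0,0,-25,1.5,-0.3,0,0,-25,1.5,-0.3,0,0,-35,2,-0.3,0,0,0,0,0,0,0]

```text
clock: 43.35
tool_pos: [0.3895, 0.3128, 0.2042]
orientation: [100.7, 86.5, 15.6]
force: [-0.2, 0.2, -0.4]
opening: 0.0087
```

```bash
python3 -c "
from h import *
p,R=Rt();h=R@[86.5,0,0];print(h);ti((546.8-h[0],118.5-h[1],200))"
```

```text
[  5.15057346   1.43853087 -86.33453667]
t 43.35 tcp [389.5 312.8 204.2] yawz -85.08 F [-0.2  0.2 -0.4] open 8.7 j [ 63.   3. -27.   3. -58.  30.]
tilt [3.41 0.95]
(np.float64(541.6494265401003), np.float64(117.06146912569422), 200) -> [ 10.  134.5 208.1]
```

Emit:
arm_command:
  commands: [0,25,39,0,0,0,32,50,0,0,0,32,50,0,0,0,28,42,0,0,0,12,18,0,0]

```text
clock: 43.98
tool_pos: [0.5372, 0.1226, 0.2065]
orientation: [102.6, 86.5, 17.8]
force: [-0.7, 1.2, -1.6]
opening: 0.0087
```

Emit:
arm_command:
  commands: [0,0,0,9.6,0,0,0,0,0,0]

```text
clock: 44.22
tool_pos: [0.5375, 0.1205, 0.2041]
orientation: [112.3, 86.7, 17.6]
force: [-0.2, -0.3, -0.9]
opening: 0.0088
```

```bash
python3 -c "
from h import *
p,R=Rt();h=R@[86.5,0,0];print(h);ti((546.8-h[0],118.5-h[1],p[2]),(546.8-h[0],118.5-h[1],118))"
```

```text
[  4.72545659   1.49550997 -86.35788042]
t 44.23 tcp [537.5 120.5 204.1] yawz -94.72 F [-0.2 -0.3 -0.9] open 8.8 j [ 34.   8. -20.   1. -59.  51.]
tilt [3.13 0.99]
(np.float64(542.0745434111996), np.float64(117.00449002775996), np.float64(204.0966753993082)) -> [0.2 4.9 3.1]
(np.float64(542.0745434111996), np.float64(117.00449002775996), 118) -> [86.1  0.3  5. ]
```

Emit:
arm_command:
  commands: [20,0,3,0,0,30,0,1,0,0,24,0,1,0,0,9,0,0,0,0,0,0,0,0,0]

```text
clock: 44.85
tool_pos: [0.5407, 0.1186, 0.1179]
orientation: [111.8, 86.7, 18.2]
force: [-0.4, -0.3, -0.2]
opening: 0.0087
```

```bash
python3 -c "
from h import *
p,R=Rt();h=R@[86.5,0,0];print('head',p+h);ti((546.8-h[0],118.5-h[1],p[2]))
s=snap('wrist','w12.png');np.savez('w12.npz',**s)
u=proj(s,(p+h)/1000);print(u)
cv2.imwrite('pics/w12c.png',cv2.resize(s['frame'][:300,170:470],None,fx=2,fy=2,interpolation=cv2.INTER_CUBIC))"
```

```text
head [545.43328367 120.15272934  31.56121423]
t 44.85 tcp [540.7 118.6 117.9] yawz -93.57 F [-0.4 -0.3 -0.2] open 8.7 j [ 33.  13. -26.   1. -48.  52.]
tilt [3.11 1.02]
(np.float64(542.1059715074614), np.float64(116.95275681194526), np.float64(117.91989726068483)) -> [0.  1.5 1.6]
[313.0323659  239.29525202]
```

View pics/w12c.png

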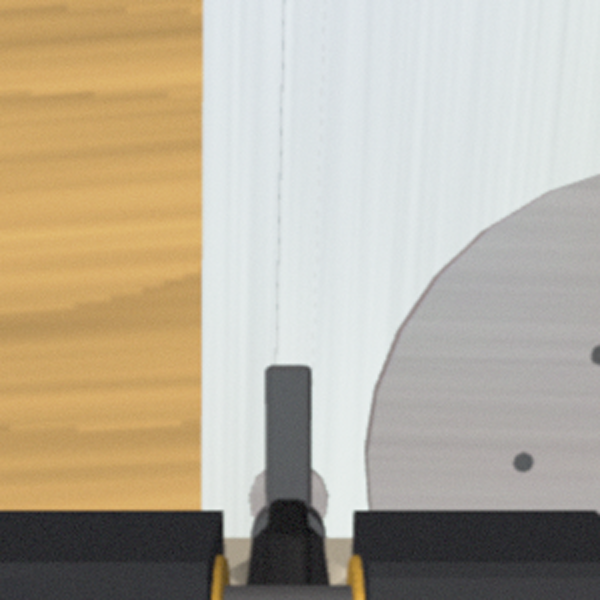

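```bash
python3 -c "
from h import *
s=dict(np.load('w12.npz'))
ex=np.array([np.cos(BY),np.sin(BY)]);ey=np.array([-ex[1],ex[0]]);A=np.array([547.9,10.1])
def L(u,v,z): p=unproj(s,u,v,z/1000)[:2]*1000; return (p.round(1),round(float((p-A)@ex),1),round(float((p-A)@ey),1))
print('collar',L(170+288.5/2,245,49),L(170+288.5/2,245,47))
for a,b,v in((282,323,50),(277,316,340),(274.7,313,490)): print('slot',L(170+a/2,v/2,24),L(170+b/2,v/2,24))
print('edge',L(170+101,50,24),L(170+100.5,225,24))
f=s['frame'].astype(int).mean(2)
for v in(30,80,130,165):
  print(v,f[v,300:340].round().astype(int))
p,R=Rt();h=p+R@[86.5,0,0]; hc=p+R@[69,0,0];print('tool axis head,collar',(h[:2]-A)@ey,(hc[:2]-A)@ey)"
```

```text
collar (array([545.4, 119. ]), -11.4, 108.3) (array([544.9, 119. ]), -11.9, 108.3)
slot (array([683.6, 112.8]), 126.9, 113.4) (array([682.7,  99.7]), 127.0, 100.4)
slot (array([592.7, 120.4]), 35.6, 113.6) (array([591.8, 107. ]), 35.8, 100.2)
slot (array([539.9, 124.8]), -17.4, 113.6) (array([539.1, 111.1]), -17.1, 99.9)
edge (array([670.7, 139.6]), 111.7, 139.1) (array([556. , 149.9]), -3.4, 140.0)
30 [224 226 227 228 230 229 229 231 229 228 223 216 225 231 230 228 227 224
 224 225 224 227 226 226 224 224 225 226 226 225 224 219 222 225 225 222
 224 225 223 225]
80 [225 226 228 228 229 230 227 227 225 223 215 223 228 231 229 225 223 225
 226 224 225 224 225 224 226 225 225 226 225 226 227 224 223 223 224 223
 223 224 225 225]
130 [225 226 227 227 229 229 227 223 214 210 223 229 230 230 229 228 228 230
 228 228 225 226 228 227 226 227 227 226 222 223 224 224 225 225 225 226
 225 227 226 228]
165 [225 226 226 228 228 225 226 226 215 224 231 232 231 230 229 230 232 231
 228 228 229 229 230 229 227 230 229 229 229 227 226 228 229 228 228 225
 227 227 229 230]
tool axis head,collar 109.69667015734227 109.2988941721478
```

```bash
python3 -c "
from h import *
p,R=Rt();ti(tuple(p-1.7*np.array([.0819,.9966,0])),tuple(p+[0,0,-10]));print(R.T@[0,0,-1])"
```

```text
t 44.9 tcp [541.  118.8 118.4] yawz -93.58 F [ 0.1 -0.  -1.7] open 8.7 j [ 33.  13. -26.   1. -48.  52.]
tilt [3.15 1.05]
(np.float64(540.862376760312), np.float64(117.0669297562078), np.float64(118.41442917143175)) -> [-0.  -0.   1.7]
(np.float64(541.001606760312), np.float64(118.7611497562078), np.float64(108.41442917143175)) -> [10.  -0.5  0.2]
[ 0.99832095 -0.05369874  0.02171938]
```

Emit:
arm_command:
  commands: [0,0,1.8,1.1,0,0,0,0,0,0,6,-0.3,0.1,0,0,6,-0.3,0.1,0,0,0,0,0,0,0]

```text
clock: 45.52
tool_pos: [0.5421, 0.1177, 0.108]
orientation: [113.9, 86.4, 19.2]
force: [0.6, -0.1, -0.4]
opening: 0.0088
```

```bash
python3 -c "
from h import *
ti();p,R=Rt();h=p+R@[86.5,0,0];print((h[:2]-[547.9,10.1])@[.0819,.9966],h[2])"
```

```text
t 45.52 tcp [542.1 117.7 108. ] yawz -94.67 F [ 0.6 -0.1 -0.4] open 8.8 j [ 33.  14. -27.   1. -46.  51.]
tilt [3.36 1.17]
108.92835423354248 21.706940322328492
```

Emit:
arm_command:
  commands: [0,0,0.9,0,0,4,-0.2,0.1,0,0,4,-0.2,0.1,0,0,3.5,-0.2,0.1,0,0,0,0,0,0,0]

```text
clock: 46.15
tool_pos: [0.5422, 0.1167, 0.0957]
orientation: [113.8, 86.4, 19.1]
force: [0.4, -0.3, -1.0]
opening: 0.0089
```

```bash
python3 -c "
from h import *
ti();p,R=Rt();h=p+R@[86.5,0,0];print((h[:2]-[547.9,10.1])@[.0819,.9966],h[2])"
```

```text
t 46.15 tcp [542.2 116.7  95.7] yawz -94.66 F [ 0.4 -0.3 -1. ] open 8.9 j [ 33.  14. -28.   1. -44.  51.]
tilt [3.37 1.16]
107.95782243042036 9.351774450703005
```

Emit:
arm_command:
  commands: [0,-0.1,0.9,10,0,0,-0.1,0.9,10,0,0,-0.1,0.9,10,0,0,-0.1,0.9,10,0,0,0,0,0,0]

```text
clock: 46.78
tool_pos: [0.5417, 0.1141, 0.0962]
orientation: [155.0, 86.3, 19.2]
force: [-0.6, 0.1, -1.7]
opening: 0.0088
```

Emit:
arm_command:
  commands: [0,0,0,0,25,0,0,0,0,25,0,0,0,0,25,0,0,0,0,0,0,0,0,0,0]

```text
clock: 47.4
tool_pos: [0.5421, 0.1143, 0.0965]
orientation: [154.5, 86.3, 19.2]
force: [1.2, 0.3, 0.2]
opening: 0.009
```

Emit:
arm_command:
  commands: [0,0,0,0,0,0,0,0,0,0]

```text
clock: 47.65
tool_pos: [0.5422, 0.1144, 0.0965]
orientation: [154.5, 86.3, 19.2]
force: [0.5, 0.3, -0.4]
opening: 0.0087
```

```bash
python3 -c "
from h import *
ti();p,R=Rt();print(R.T@[0,0,-1])"
```

```text
t 47.65 tcp [542.2 114.4  96.5] yawz -135.23 F [ 0.5  0.3 -0.4] open 8.7 j [ 33.  14. -28.   1. -44.  11.]
tilt [3.53 1.23]
[ 0.99786558 -0.02809589  0.05894837]
```

Emit:
arm_command:
  commands: [0,0.3,0.4,10,0,0,0.3,0.4,10,0,0,0.3,0.4,10,0,0,0.3,0.4,10,0,0,0.3,0.4,9.2,0]

```text
clock: 48.28
tool_pos: [0.5419, 0.1124, 0.0968]
orientation: [-155.0, 86.2, 19.1]
force: [0.1, 0.3, -1.5]
opening: 0.0085
```

Emit:
arm_command:
  commands: [0,0,0,0,0,0,0,0,0,0]

```text
clock: 48.52
tool_pos: [0.5419, 0.1125, 0.0967]
orientation: [-155.1, 86.2, 19.2]
force: [-0.5, 0.7, -0.5]
opening: 0.0088
```

```bash
python3 -c "
from h import *
ti()"
```

```text
t 48.52 tcp [541.9 112.5  96.7] yawz 174.25 F [-0.5  0.7 -0.5] open 8.8 j [ 33.  14. -28.   1. -44. -39.]
tilt [3.63 1.26]
```

Emit:
arm_command:
  commands: [0,0,0,0,25,0,0,0,0,25,0,0,0,0,25,-10,0,0,0,25,-20,0,0,0,25]

```text
clock: 49.15
tool_pos: [0.5388, 0.111, 0.1265]
orientation: [-156.2, 86.4, 18.3]
force: [-0.4, 0.1, 0.4]
opening: 0.0221
```

Emit:
arm_command:
  commands: [-40,0,0,0,25,-50,0,0,0,25,-40,0,0,0,40,0,-40,0,0,40,0,-50,0,0,40]

```text
clock: 49.78
tool_pos: [0.5395, 0.1971, 0.2699]
orientation: [-155.1, 86.0, 19.3]
force: [0.4, -0.2, 0.2]
opening: 0.0351
```

Emit:
arm_command:
  commands: [0,-50,0,0,40,0,-50,0,0,40,0,-50,0,0,40,0,0,0,0,40,0,0,0,0,40]

```text
clock: 50.4
tool_pos: [0.5536, 0.3533, 0.2788]
orientation: [-154.4, 85.8, 20.2]
force: [-1.4, 0.1, 0.2]
opening: 0.0353
```

```bash
python3 -c "
from h import *
ti()
c=snap('scene','s13.png');t=snap('top','t13.png')
print(needle(c,cen=(221,223)),needle(t,cen=(220,221)))
a=cv2.resize(c['frame'][130:320,190:400],None,fx=2.8,fy=2.8,interpolation=cv2.INTER_CUBIC)[:,:440]
a=cv2.resize(c['frame'][140:320,200:410],(500,428),interpolation=cv2.INTER_CUBIC);b=cv2.resize(t['frame'][170:350,230:350],(285,428),interpolation=cv2.INTER_CUBIC)
cv2.imwrite('pics/fin.png',np.hstack([a,b]))"
```

```text
t 50.4 tcp [553.6 353.3 278.8] yawz 174.53 F [-1.4  0.1  0.2] open 35.3 j [ 51.  15.  -2.   2. -70. -57.]
tilt [3.97 1.46]
(np.float64(5.154154670942208), (221, 223, 75.5, 76.5), 59.5) (np.float64(5.126396884382475), (220, 221, 76.6, 77.0), 100.3)
```

Run:
```python
from h import *
ex=np.array([np.cos(BY),np.sin(BY)]);ey=np.array([-ex[1],ex[0]]);A=np.array([547.9,10.1])
for n,fn in (('scene','s13'),('top','t13')):
    s=snap(n); f=s['frame'].mean(2)
    for lab,side,x in(('cl1',-1,-10),('cl2',1,-10)):
        c=A+x*ex+side*108*ey; u=proj(s,np.r_[c,105]/1000); uz=proj(s,np.r_[c,65]/1000)
        r=22 if n=='scene' else 14
        u0,v0=u.round().astype(int); w=f[v0-r:v0+r,u0-r:u0+r]; m=(w<45).astype(np.uint8)
        k,l,st,ce=cv2.connectedComponentsWithStats(m)
        print(n,lab,'pred grip',u.round(1),'blobs',[(ce[i]+[u0-r,v0-r]).round(1).tolist()+st[i].tolist() for i in range(1,k) if st[i,4]>15], 'toe pred',proj(s,np.r_[A+x*ex+side*63*ey,69]/1000).round(1))
        # dark toe pixels
        t=proj(s,np.r_[A+x*ex+side*70*ey,73]/1000).round().astype(int); print('  toe gray',f[t[1]-1:t[1]+2,t[0]-1:t[0]+2].mean().round(), 'plate',f[t[1]-6:t[1]-4,t[0]-1:t[0]+1].mean().round() if n=='scene' else f[t[1]-7:t[1]-4,t[0]].mean().round())
    if n=='top':
        d=cv2.absdiff(s['frame'],cv2.imread('pics/top0.png')).max(2); m=(cv2.GaussianBlur(d,(5,5),0)>35).astype(np.uint8)
        k,l,st,ce=cv2.connectedComponentsWithStats(m); print([(ce[i].round().tolist(),st[i].tolist()[2:]) for i in range(1,k) if st[i,4]>12])
```

```text
scene cl1 pred grip [271.1 208.3] blobs [[272.3, 208.5, 17, 15, 13, 16, 169]] toe pred [291.  226.7]
  toe gray 64.0 plate 130.0
scene cl2 pred grip [368.2 233.9] blobs [[367.2, 234.2, 15, 14, 14, 17, 192]] toe pred [346.3 241.8]
  toe gray 65.0 plate 108.0
top cl1 pred grip [370.5 259. ] blobs [[367.9, 261.6, 0, 13, 22, 10, 122]] toe pred [347.1 259.4]
  toe gray 63.0 plate 117.0
top cl2 pred grip [263.6 249.2] blobs [[266.4, 251.3, 8, 12, 20, 11, 124]] toe pred [286.9 253.8]
  toe gray 46.0 plate 110.0
[([63.0, 210.0], [126, 150, 12599]), ([319.0, 178.0], [12, 13, 55]), ([332.0, 177.0], [12, 12, 54]), ([342.0, 237.0], [8, 10, 66]), ([306.0, 250.0], [14, 17, 184]), ([271.0, 253.0], [33, 17, 306]), ([364.0, 262.0], [32, 15, 289]), ([165.0, 291.0], [22, 30, 380]), ([310.0, 279.0], [8, 9, 62]), ([476.0, 295.0], [18, 16, 212]), ([167.0, 322.0], [23, 31, 388])]
```

```bash
python3 -c "
from plant import *
print(close_job())"
```

```text
the job is handed in; nothing more can be done
None
```

The job is handed in, at about 50 s on the robot's clock. All the parts are where you asked, but the last check was by measurement only, because I had used up the 16 viewable pictures.

- **Specimen:** there was one black resin puck at this start. It is in the white tray and still shows there in the last top image.
- **High spot:** I turned the plate slowly by its knob. A cosine fitted to the needle readings put the high spot at a knob angle of −58 to −60°. I left the plate at about −59° and released it. The needle read 5.15 rad (scene camera) and 5.13 rad (top camera), and it did not change while I placed the clamps.
- **Clamps:** both clamps present, from the rack's −76 and −12 holes, are in the T-slots, one on each side of the plate. Each was lowered to about its seated height, turned a quarter and released.
    - **Position:** in the final images the handles are within about 1 px of the expected seated position in the scene camera and within 3–4 px in the top camera. The toes lie over the plate's edge.
    - **Squareness:** by the tool's yaw at release, each is within about 1° of square.
- **Untouched items:** comparing the last top image with the first showed no change at the objective or the oil bottle. Measured tool forces were at most a few newtons at every reading I took.

**Arm tilt:** the tool slowly tilted by up to 5° from vertical during the run. I corrected for it when inserting the clamps, and let each one settle and gripped it again halfway through its turn.

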